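# Turn the drained carrier tray over beneath the bench riser

### The job

The small steel carrier tray has drained upside down beneath the low bench shelf. Turn it over there so that it lies flat with its open side up, keeping it beneath the shelf all the while and lowering it gently instead of letting it topple, then slide it back until it sits squared up and touching the shelf's rear panel. Leave the pots, the bottle and the timer on and beside the shelf where they are.

Things in the scene. Friction and masses are not known exactly. Their poses are not given: they have to be found in the camera images.
- riser: Fixed low bench shelf (sizes in mm), clear board on white end panels, open in front, 140 deep (x) x 340 wide (y). Board 12 thick, underside 200 above the bench. Origin on the bench under the board's middle; +x to the rear, board's front edge at x = -70. End panels: inner faces at y = -160 and +160. Rear panel: 75 high, on the bench, front face at x = +55.
- carrier: Steel tray (mm), open box 70 long (x) x 44 wide (y) x 36 high (z), walls 3 thick, about 120 g. Origin at its centre, 18 above the bench when flat. Its z axis points out through the closed, perforated bottom: up at first (mouth down), down once turned over. A swivelling stud on each long side at x = -24, the end that first faces the shelf's front; held by both studs, it swings freely about them.
- carrier_studs (a point): Midpoint between the two studs: at x = -24, y = 0, z = 0 mm of the carrier (11 mm from its end face), 18 mm above the bench when the tray lies flat. The studs are flat round caps, 14 mm across, that swivel with little drag about the line through both; 58 mm over the caps' outer faces. Same axes as the carrier.
- pot_top: White specimen pot, 48 across x 62 mm high, standing on the shelf board. Origin at the centre of its underside.
- bottle_top: Brown bottle with white cap, 46 across x 85 mm high, standing on the shelf board. Origin at the centre of its underside.
- pot_side: Specimen pot with yellow cap, 48 across x 62 mm high, standing on the bench to the left of the shelf (seen by the robot). Origin at the centre of its underside.
- timer_side: Lab timer, 67 x 67 x 19 mm, lying on the bench to the right of the shelf. Origin at the centre of its underside.
There are look-alikes about, which are no part of the job. Leave any turquoise look-alike of the carrier alone.

How it is judged (in metres and radians):
On the way:
1. the tray lies on the bench, turned over with its open side up (angle between carrier's own z axis and vertical above 2.97 rad and height (world z) of carrier below 0.025 m), for 0.2 s.
At the end, for the whole second after the job is handed in: The carrier tray lies flat on the bench beneath the shelf, open side up (within 6 degrees), its rear end against the shelf's rear panel (centre within 5.5 mm of where full contact puts it) and square to it within 7 degrees, released and at rest (angle between carrier's own z axis and vertical above 3.04 rad and height (world z) of carrier between 0.014 and 0.021 m and x of carrier in the frame of riser between 0.0145 and 0.026 m and y of carrier in the frame of riser between -0.14 and 0.14 m and angle between the x axis of carrier and the x axis of riser, either way round below 0.13 rad and linear speed of carrier below 0.02 m/s); the robot touches nothing.
It fails at once if the tray's centre comes out from beneath the front edge or the ends of the shelf (x of carrier in the frame of riser below -0.07 m or y of carrier in the frame of riser below -0.17 m or y of carrier in the frame of riser above 0.17 m or height (world z) of carrier above 0.18 m).
It fails at once if the tray falls or topples (it moves faster than 0.5 m/s) (linear speed of carrier above 0.5 m/s).
It fails at once if a pot, the bottle or the timer is shifted by more than 20 mm (distance of any of pot_top, bottle_top, pot_side, timer_side from where it was at the start of the episode above 0.02 m).
It also fails if it takes over 45 s, if anything falls off the work surface, if the arm or the gripper's body presses on something with over 40 N, if the wrist force passes 120 N, or if a joint passes its speed limit or range.

### The arm

A 6-joint arm with a two-finger parallel gripper is mounted at the origin on a cart in front of the work surface, level with it; the furniture and walls round the work are solid. World frame = base frame: x ahead of the robot, y to its left, z up, the work surface at z = 0. Lengths are in mm, angles in rad, forces in N, time in s.
With the tool pointing down it reaches from about 350 to 775 mm from the base axis. Payload 7.3 kg.
Tool frame: the origin (TCP) lies midway between the tips of the shut fingers; the grasp point (between the pads) lies 19 mm behind it; z points along the fingers, y is the line along which they close (so a half turn about z gives the same grasp; the last joint's range is limited). The gripper opens to 92 mm and grips with 3 to 60 N. Pads are 19 mm wide; open, the fingers measure 130 mm over their backs; the gripper's body (75 mm by 190 mm) begins 47 mm behind the grasp point.
Start: joints at [1.125, 0.342, 1.524, -0, 1.275, -0.146], TCP at [155.033, 501.607, 226.741] pointing down, gripper open.
Joint ranges: [-2.53, 2.53], [-0.77, 2.02], [0.04, 2.7], [-1, 4.14], [0.28, 2.66], [-3.11, 3.11]. Speed limits (rad/s): [2.57, 2.57, 3.14, 3.14, 3.14, 3.14].

### API

Orientations are given as [roll, pitch, yaw] about the fixed x, y, z axes, in that order (R = Rz(yaw) Ry(pitch) Rx(roll)).
In Python, from plant import bot gives the robot as it stands.
- The arm moves only by the tool jog_arm, never from a script. Its arguments are lists of equal length, an entry for each row: "dp": the shift along the tool's x, y, z in m, a list of three; "twist": the turn about the tool's z in degrees. A call has 1 to 10 rows; each row shifts and turns the commanded pose from where the row before left it, along the tool's axes as they then stand; what a row does not reach is not made up. A row lasts 1/8 s, in which the tool goes at most 62.5 mm and 10.7 degrees, less where a joint would pass 70% of its speed; a pose out of reach is approached as far as the arm can. A call is refused whole if a number of a shift passes 0.0625 or a number of a turn 10.7, either way. A call with a gripper value outside its range is refused whole. "jaw" is the finger opening in m, from 0 to 0.0918, set as the call begins (left out, the last holds). The fingers move at their own pace and stop on an object; the grip force is fixed at half the most. Time passes only in rows, so rows that do not move let the fingers close. It gives the time, the measured TCP pose, the force, the opening and the grip force at its end, in the units of the state.
- bot.get_obs(): the state, without advancing time (a new reading comes with each control period).
- bot.capture(name): name is "scene" or "top" or "wrist"; returns the picture (480x640x3 uint8, blue, green, red); there is no depth.
- bot.camera_params(name): a dict with "fx", "fy", "cx", "cy" (pixels), "k1" (the pictures are not rectified: a ray, as slopes to the right and down, at radius r is drawn at 1 + k1 r^2 times it, then the intrinsics apply), "R" (3x3) and "t" (3): a world point X has camera coordinates R X + t. Camera axes: x right, y down, z forward; pixel columns grow to the right and rows downward; lengths in mm; the calibration is good to about 2 mm. A picture is of the moment at which its call begins: read the wrist's pose just before it. camera_params takes no time and is no camera call; for the wrist camera it gives the pose at the moment of the call.
- bot.close_job(): hands the job in; it is judged then, once.
Trained networks look in the newest picture that a camera, given by its name, has taken for a name from the list of things; names that differ only in an ending like _2 or _b are one class to them, and where a whole thing is asked for, a point or a joint stands for the part that bears it (a point fixed in the world has none). Each returns a list of dicts, best first, with "confidence" (0 to 1); they miss things now and then, are a little off and sometimes report something else, mostly with a low value. They report only what shows in the picture. A call takes as long as a camera call. They do not tell look-alikes from the thing itself.
- bot.find_in(camera, label): "bbox" ([centre column, centre row, width, height] in pixels, round what is visible of it).
- bot.masks_of(camera, label): "pixels" (480x640 bool, what is visible of it) and "bbox" ([centre column, centre row, width, height] in pixels, round what is visible of it).
The state is a dict: "time": time; "joint_positions": joint angles; "dq": joint speeds; "tau": joint torques, N m; "tool_pos": TCP position; "tcp_rot": TCP orientation; "contact_force": force on the tool from outside, world axes, zero at the start; "moment": the same for the moment, N m; "grip_width": finger opening in mm; "finger_force": force on a finger pad.
Only numpy, scipy, OpenCV 4.12 (cv2) and the standard library are available. Lean on these libraries where they do the work, as an engineer would, in place of code of your own. Each camera call takes 0.05 s, during which the arm holds its last target. There are 200 camera calls.

## Working session

There is one attempt and no reset: what is moved stays moved. The work goes in short steps, Python scripts to look and compute and a tool call to move; the robot and the scene stay as the last step left them, time stands still between calls to the robot, and variables do not carry over. Pictures are saved under pics/ and viewed, at most 10 in all, crops included, and the job is handed in when it is done.

Besides the shell and the picture viewer there is one more tool, called after "Request:" as name(argument=value, ...) on one line, values as JSON. jog_arm: Moves the arm, as the interface text tells. Its arguments: {"type":"object","properties":{"dp":{"type":"array"},"twist":{"type":"array"},"jaw":{"type":"number"}},"required":["dp","twist"]}

```bash
ls; mkdir -p pics
python3 - <<'E'
from plant import bot
import cv2,numpy as np
o=bot.get_obs();print(o)
a=bot.capture("scene");b=bot.capture("top")
cv2.imwrite("pics/s1.png",a);cv2.imwrite("pics/t1.png",b)
for c in("scene","top"):
  p=bot.camera_params(c);print(c,p)
  for l in("carrier","riser","carrier_studs","timer_side","pot_side"):
    print(l,[(d["confidence"],np.round(d["bbox"])) for d in bot.find_in(c,l)][:4])
E
```

```text
pics
{'time': 0.0, 'joint_positions': array([ 1.12495040e+00,  3.42689478e-01,  1.52504291e+00,  7.10632212e-06,
        1.27533980e+00, -1.45938264e-01]), 'dq': array([ 0.00152567,  0.00039015,  0.00093893,  0.00013172,  0.00214806,
       -0.00180145]), 'tau': array([-4.63854904e-04, -4.31241095e+01, -2.44217652e+01,  7.18839490e-02,
        5.60309656e-02, -6.01935858e-05]), 'tool_pos': array([154.87271305, 501.21711098, 226.0531559 ]), 'tcp_rot': array([-3.14012983e+00, -2.21878135e-04,  2.84168275e+00]), 'contact_force': array([ 0.45044395,  0.60417298, -0.53837311]), 'moment': array([-0.03656174,  0.00791375,  0.01521233]), 'finger_force': 0.0, 'grip_width': 91.7917086119277}
scene {'fx': 452.89365432261485, 'fy': 452.89365432261485, 'cx': 309.8961215350304, 'cy': 239.02736209853268, 'k1': -0.004110456570741341, 'R': array([[ 0.47109517, -0.88171099, -0.02559445],
       [-0.45905273, -0.22028678, -0.86066505],
       [ 0.75321971,  0.41720434, -0.50852788]]), 't': array([-239.36483802,  413.6663998 ,  479.58241804])}
carrier [(0.88, array([318., 280.,  36.,  35.]))]
riser [(0.
[... 265 characters left out ...]
 24.,  30.]))]
top {'fx': 578.3230383164428, 'fy': 578.3230383164428, 'cx': 312.11444327166754, 'cy': 249.0760756085334, 'k1': -0.16164323822369525, 'R': array([[ 0.29359999, -0.955865  ,  0.01100618],
       [-0.87628235, -0.27372103, -0.39649217],
       [ 0.38200562,  0.10676558, -0.91797212]]), 't': array([-144.4123127 ,  604.55570918, 1138.54506079])}
carrier [(0.78, array([308., 261.,  30.,  24.])), (0.72, array([251., 301.,  30.,  37.]))]
riser []
carrier_studs [(0.96, array([308., 259.,  28.,  25.])), (0.58, array([249., 304.,  34.,  29.]))]
timer_side [(0.77, array([425., 284.,  30.,  32.]))]
pot_side [(0.57, array([238., 242.,  20.,  24.])), (0.38, array([384., 222.,  25.,  38.]))]
```

Run:
```python
import cv2,numpy as np
a=cv2.imread("pics/s1.png");b=cv2.imread("pics/t1.png")
c=cv2.resize(a[150:360,180:480],None,fx=2.6,fy=2.6)
cv2.imwrite("pics/s1c.png",c)
d=np.hstack([cv2.resize(a,(400,300)),cv2.resize(b,(400,300))])
e=cv2.resize(b[160:360,200:467],(400,300)); 
f=np.zeros((600,800,3),np.uint8);f[:300]=d;f[300:,:400]=e
cv2.imwrite("pics/both.png",f)
```

```text
(no output)
```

View pics/s1c.png

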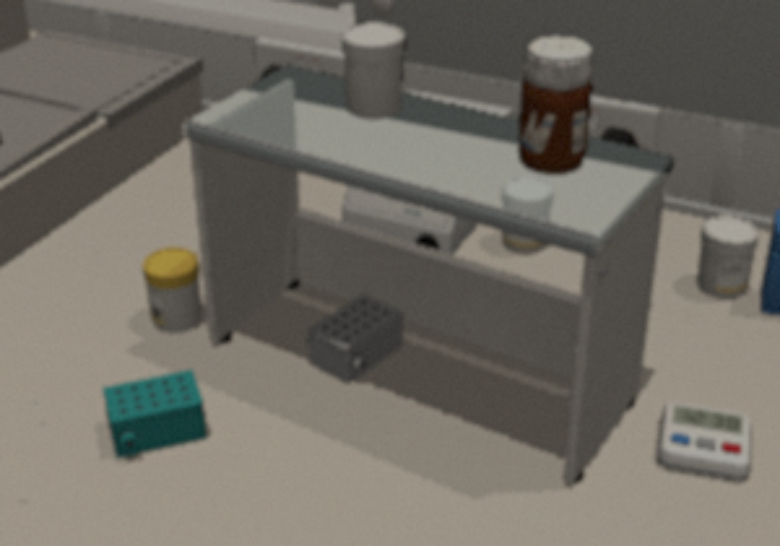

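View pics/both.png

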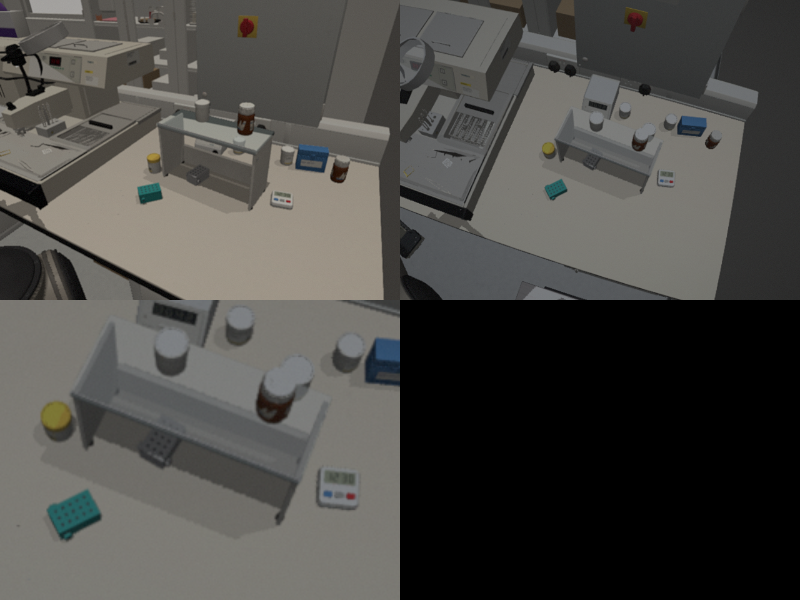

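```bash
cat > h.py <<'E'
import numpy as np,cv2
from plant import bot
def proj(P,p):
    X=np.asarray(p["R"])@np.asarray(P,float).T+np.asarray(p["t"]).reshape(3,1)
    s=X[:2]/X[2];r2=(s**2).sum(0);s=s*(1+p["k1"]*r2)
    return np.c_[p["fx"]*s[0]+p["cx"],p["fy"]*s[1]+p["cy"]]
def ray(uv,p):
    d=np.array([(uv[0]-p["cx"])/p["fx"],(uv[1]-p["cy"])/p["fy"]]);s=d.copy()
    for _ in range(9): s=d/(1+p["k1"]*(s@s))
    R=np.asarray(p["R"]);return -R.T@np.asarray(p["t"]),R.T@np.r_[s,1]
def atz(uv,p,z):
    c,d=ray(uv,p);return c+d*(z-c[2])/d[2]
def pl(q,P):
    c,s=np.cos(q[2]),np.sin(q[2]);P=np.asarray(P,float)
    return np.c_[q[0]+c*P[:,0]-s*P[:,1],q[1]+s*P[:,0]+c*P[:,1],P[:,2]]
E
python3 - <<'E'
from h import *
from scipy.optimize import least_squares
ps,pt=bot.camera_params("scene"),bot.camera_params("top")
S=lambda a:np.array(a)/2.6+[180,150]
T=lambda a:np.array(a)/1.498+[200,160]
B=[(-70,170,212),(-70,-170,212),(70,-170,212),(70,170,212)]
us=S([(190,130),(605,245),(670,160),(275,68)]);ut=T([(73,96),(303,175),(328,102),(110,22)])
f=lambda q:np.r_[(proj(pl(q,B),ps)-us).ravel(),(proj(pl(q,B),pt)-ut).ravel()]
r=least_squares(f,[600,100,0.],loss="soft_l1");print("riser",r.x,np.round(r.fun.reshape(-1,2),1).tolist() if r.fun.size==16 else r.cost)
C=[(-35,22,36),(-35,-22,36),(35,-22,36),(35,22,36),(-35,-22,2),(-24,-29,18)]
uc=S([(312,333),(350,350),(403,318),(362,298),(348,377),(357,362)])
g=lambda q:(proj(pl(q,C),ps)-uc).ravel()
k=least_squares(g,[r.x[0],r.x[1]+50,r.x[2]]);print("carrier",k.x,np.round(k.fun.reshape(-1,2),1).tolist())
d=k.x[:2]-r.x[:2];c,s=np.cos(r.x[2]),np.sin(r.x[2]);print("in riser",c*d[0]+s*d[1],-s*d[0]+c*d[1])
print(proj(pl(k.x,C),pt).round())
E
```

```text
riser [ 6.45816139e+02  4.99434934e-01 -7.87847547e-02] [[-5.3, -0.7], [-0.5, 0.4], [3.4, -1.3], [2.9, -1.0], [-3.0, 3.6], [0.3, 8.7], [4.3, -1.7], [-0.9, -1.5]]
carrier [ 6.46112888e+02  5.58223853e+01 -2.58290725e-01] [[-1.9, -1.4], [-1.3, 0.2], [0.2, -2.1], [0.8, -1.8], [-0.1, 2.9], [2.3, 1.5]]
in riser -4.0582690960043415 55.174698413578355
[[293. 260.]
 [309. 269.]
 [325. 246.]
 [309. 237.]
 [309. 274.]
 [314. 270.]]
```

Request:
jog_arm(dp=[[0,0,0]], twist=[[0,0,0]])

```text
$.twist[0]: bad value
```

Request:
jog_arm(dp=[[0,0,-0.06],[0,0,-0.06],[0,0,-0.06],[-0.05,-0.03,0],[-0.05,-0.03,0],[-0.05,-0.03,0],[-0.05,-0.03,0],[-0.05,-0.03,0],[-0.05,-0.03,0],[-0.05,-0.03,0]], twist=[0,0,0,0,0,0,0,0,-6,-6])

```text
time: 1.85
tool_pos: [432.6, 200.2, 407.2]
tcp_rot: [3.141, 0.001, 3.055]
contact_force: [0.0, 0.9, 0.0]
grip_width: 91.9
finger_force: 0.0
```

Run:
```python
from h import *
ps,pt=bot.camera_params("scene"),bot.camera_params("top")
S=lambda a:np.array(a)/2.6+[180,150]
T=lambda a:np.array(a)/1.498+[200,160]
for n,u in dict(rearR=(690,205),rearL=(30,35)).items(): print(n,atz(S(u),ps,0).round())
for n,u in dict(FLfoot=(226,338),FRfoot=(575,478),rearfootL=(292,287),RRfoot=(630,405)).items(): print(n,atz(S(u),ps,0).round())
for n,u in dict(FLfoot=(88,142),FRfoot=(281,217)).items(): print("top",n,atz(T(u),pt,0).round())
for n,u in dict(FL=(73,96),FR=(303,175),RR=(328,102),RL=(110,22)).items(): print("top",n,atz(T(u),pt,212).round())
for n,u in dict(FL=(190,130),FR=(605,245),RR=(670,160),RL=(275,68)).items(): print("scene",n,atz(S(u),ps,212).round())
a=bot.capture("top");b=bot.capture("scene")
t=cv2.resize(a[165:315,220:440],None,fx=3.5,fy=3.5,interpolation=cv2.INTER_CUBIC)
cv2.imwrite("pics/t2.png",cv2.convertScaleAbs(t,alpha=1.8,beta=0))
for c in("scene","top"):
  m=bot.masks_of(c,"riser");
  print(c,[(d["confidence"],np.round(d["bbox"])) for d in m])
o=bot.get_obs();print(o["time"],o["tool_pos"],o["tcp_rot"],o["joint_positions"])
```

```text
rearR [1022. -131.    0.]
rearL [1113.  815.    0.]
FLfoot [620. 169.   0.]
FRfoot [ 585. -155.    0.]
rearfootL [714. 158.   0.]
RRfoot [ 684. -167.    0.]
top FLfoot [620. 174.   0.]
top FRfoot [ 589. -155.    0.]
top FL [599. 172. 212.]
top FR [ 580. -159.  212.]
top RR [ 696. -167.  212.]
top RL [726. 161. 212.]
scene FL [591. 164. 212.]
scene FR [ 564. -164.  212.]
scene RR [ 694. -170.  212.]
scene RL [721. 167. 212.]
scene [(0.93, array([341., 256., 187., 161.]))]
top [(0.77, array([333., 241., 177., 139.]))]
2.05 [432.05554291 201.26528142 406.37623838] [ 3.14150119e+00 -1.01813079e-03  3.04795475e+00] [ 2.74650739e-01  1.75362719e-01  1.26538391e+00  4.55778001e-04
  1.70176294e+00 -1.20244832e+00]
```

View pics/t2.png

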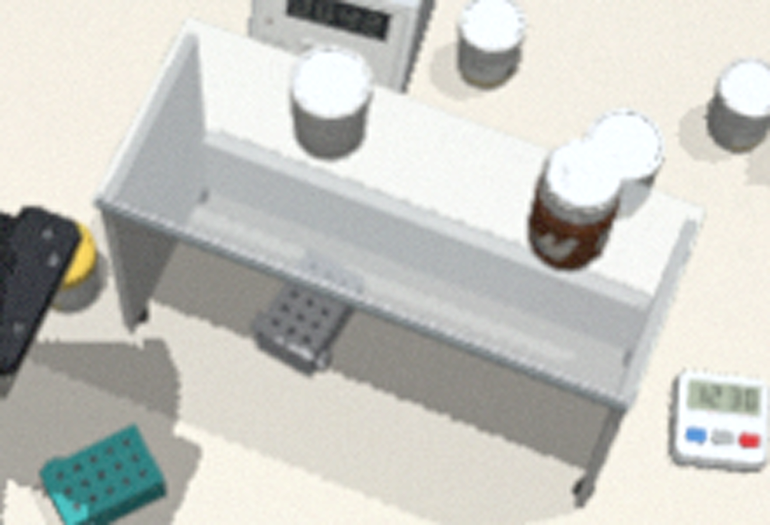

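Run:
```python
from h import *
from scipy.optimize import least_squares
pt=bot.camera_params("top")
T=lambda a:np.array(a)/3.5+[220,165]
B=[(-70,170,212),(-70,-170,212),(70,-170,212),(70,170,212),(-70,170,0),(-70,-170,0)]
ub=T([(97,203),(630,402),(703,210),(190,20),(132,328),(580,502)])
r=least_squares(lambda q:(proj(pl(q,B),pt)-ub).ravel(),[645,0,-.08]);print("riser",r.x,np.round(r.fun.reshape(-1,2),1).tolist())
for u in [(255,325),(320,352),(360,290),(297,265)]: print(atz(T(u),pt,36).round())
C=[(-35,22,36),(-35,-22,36),(35,-22,36),(35,22,36)]
uc=T([(255,325),(320,352),(360,290),(297,265)])
k=least_squares(lambda q:(proj(pl(q,C),pt)-uc).ravel(),[640,50,-.1]);print("carrier",k.x,np.round(k.fun.reshape(-1,2),1).tolist())
C+= [(-35,22,0),(-35,-22,0)]
q=pl(k.x,C);print((proj(q,pt)-[220,165])*3.5)
d=k.x[:2]-r.x[:2];c,s=np.cos(r.x[2]),np.sin(r.x[2]);print("in riser",c*d[0]+s*d[1],-s*d[0]+c*d[1])
a=bot.capture("top")[220:300,270:340]
t=cv2.resize(a,None,fx=7,fy=7,interpolation=cv2.INTER_CUBIC);t=cv2.convertScaleAbs(t,alpha=1.8)
bot.capture("wrist")
cv2.imwrite("pics/t3.png",t)
```

```text
riser [ 6.57045731e+02  3.74970007e+00 -9.27160582e-02] [[-1.6, -1.5], [1.5, 1.0], [2.2, -2.5], [-0.7, -2.9], [-3.4, 1.6], [1.8, 3.9]]
[623.  88.  36.]
[617.  41.  36.]
[668.  28.  36.]
[673.  74.  36.]
carrier [ 6.45601012e+02  5.76140819e+01 -1.89533971e-01] [[-0.2, 3.0], [-2.1, 3.6], [0.4, -3.0], [2.0, -3.9]]
[[254.37930538 335.57531677]
 [312.60069306 364.60868947]
 [361.33355407 279.47791585]
 [303.87846111 251.45047022]
 [255.43011156 355.47226646]
 [312.25430529 383.91515219]]
in riser -16.38250450741798 52.573441654782684
```

View pics/t3.png

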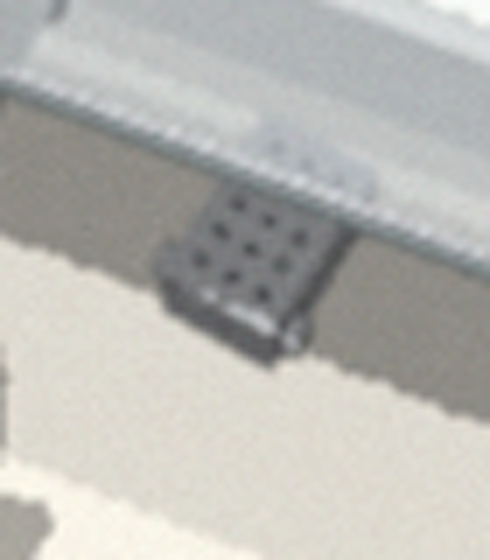

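Request:
jog_arm(dp=[[-0.058,0.022,0],[-0.058,0.022,0],[-0.058,0.022,0],[-0.058,0.022,0]], twist=[0,0,0,0])

```text
time: 2.65
tool_pos: [653.4, 266.2, 408.9]
tcp_rot: [3.141, -0.0, 3.053]
contact_force: [0.5, -0.0, 0.3]
grip_width: 91.7
finger_force: 0.0
```

Request:
jog_arm(dp=[[0,-0.055,0],[0,-0.055,0],[0,-0.055,0],[0,-0.055,0],[0,-0.055,0],[0,-0.055,0],[-0.06,0,0],[-0.06,0,0],[-0.06,0,0],[-0.06,0,0]], twist=[0,0,0,0,0,0,0,0,0,0])

```text
time: 3.9
tool_pos: [771.9, -75.8, 364.8]
tcp_rot: [3.14, 0.046, 3.053]
contact_force: [-0.5, -0.2, 0.5]
grip_width: 91.8
finger_force: 0.0
```

Run:
```python
from plant import bot
o=bot.get_obs();print(o["time"],o["tool_pos"],o["tcp_rot"],o["joint_positions"])
```

```text
3.9 [771.86169154 -75.84992155 364.84353798] [3.14041222 0.04624611 3.05326002] [-0.19921334  0.95404785  0.04323661  0.00727874  2.09846464 -1.67789515]
```

Request:
jog_arm(dp=[[-0.06,0,0],[-0.06,0,0],[-0.06,0,0],[-0.06,0,0]], twist=[0,0,0,0])

```text
time: 4.4
tool_pos: [853.2, -81.3, 311.7]
tcp_rot: [-3.14, 0.2, 3.054]
contact_force: [0.3, -0.0, 0.4]
grip_width: 91.7
finger_force: 0.0
```

Run:
```python
from plant import bot
o=bot.get_obs();print(o["time"],o["tool_pos"],o["tcp_rot"],o["joint_positions"])
```

```text
4.4 [853.19450911 -81.32844094 311.70260282] [-3.14022376  0.20013596  3.05371459] [-0.19144881  1.0329222   0.03781822  0.02009514  1.87156465 -1.66635732]
```

Request:
jog_arm(dp=[[-0.045,0,-0.045],[-0.045,0,-0.045],[-0.045,0,-0.045],[-0.045,0,-0.045],[-0.045,0,-0.045],[-0.045,0,-0.045]], twist=[0,0,0,0,0,0])

```text
time: 5.15
tool_pos: [812.9, -78.7, 495.9]
tcp_rot: [-3.138, 0.418, 3.052]
contact_force: [-0.9, -0.0, -0.5]
grip_width: 91.4
finger_force: 0.0
```

Run:
```python
from plant import bot
o=bot.get_obs();print(o["time"],o["tool_pos"],o["tcp_rot"],o["joint_positions"])
```

```text
5.15 [812.86628605 -78.65200897 495.85909485] [-3.13782328  0.41751599  3.05191085] [-0.20731424  0.81301922  0.03633506  0.04599437  1.8765777  -1.66453198]
```

Request:
jog_arm(dp=[[-0.055,0,-0.025],[-0.055,0,-0.025],[-0.055,0,-0.025],[-0.055,0,-0.025],[-0.055,0,-0.025],[-0.055,0,-0.025],[-0.055,0,-0.025],[-0.055,0,-0.025]], twist=[0,0,0,0,0,0,0,0])

```text
time: 6.15
tool_pos: [812.1, -76.2, 637.4]
tcp_rot: [-3.136, 0.727, 3.054]
contact_force: [0.4, -0.2, 0.4]
grip_width: 91.5
finger_force: 0.0
```

```bash
cat > st.py <<'E'
from plant import bot
import numpy as np
from scipy.spatial.transform import Rotation as Ro
o=bot.get_obs();R=Ro.from_euler("xyz",o["tcp_rot"]).as_matrix()
print(round(o["time"],2),o["tool_pos"].round(1),o["joint_positions"].round(3),"grip",round(o["grip_width"],1),"F",o["contact_force"].round(1),o["finger_force"])
print("R cols (tool x,y,z in world):\n",R.T.round(3))
E
python3 st.py
```

```text
6.15 [812.1 -76.2 637.4] [-0.219  0.675  0.037  0.082  1.706 -1.658] grip 91.5 F [ 0.4 -0.2  0.4] 0.0
R cols (tool x,y,z in world):
 [[-0.744  0.066 -0.665]
 [ 0.092  0.996 -0.005]
 [ 0.661 -0.064 -0.747]]
```

Request:
jog_arm(dp=[[-0.06,0,-0.01],[-0.06,0,-0.01],[-0.06,0,-0.01],[-0.06,0,-0.01],[-0.06,0,-0.01],[-0.06,0,-0.01],[-0.06,0,-0.01],[-0.06,0,-0.01]], twist=[0,0,0,0,0,0,0,0])

```text
time: 7.15
tool_pos: [816.5, -74.9, 765.9]
tcp_rot: [-3.131, 1.045, 3.058]
contact_force: [0.4, -0.8, -0.6]
grip_width: 91.7
finger_force: 0.0
```

```bash
python3 st.py
```

```text
7.15 [816.5 -74.9 765.9] [-0.23   0.586  0.037  0.117  1.478 -1.656] grip 91.7 F [ 0.4 -0.8 -0.6] 0.0
R cols (tool x,y,z in world):
 [[-0.5    0.042 -0.865]
 [ 0.092  0.996 -0.005]
 [ 0.861 -0.082 -0.502]]
```

Request:
jog_arm(dp=[[0.054,0,-0.03],[0.054,0,-0.03],[0.054,0,-0.03],[0.054,0,-0.03],[0.054,0,-0.03],[0.054,0,-0.03],[0.054,0,-0.03],[0.045,0,-0.04],[0.045,0,-0.04],[0.045,0,-0.04]], twist=[0,0,0,0,0,0,0,0,0,0])

```text
time: 8.4
tool_pos: [371.1, -45.4, 540.2]
tcp_rot: [3.12, 1.014, 3.018]
contact_force: [-0.2, -2.2, -0.0]
grip_width: 91.6
finger_force: 0.0
```

```bash
python3 st.py
```

```text
8.4 [371.1 -45.4 540.2] [-1.008 -0.643  1.881  0.786  1.244 -2.464] grip 91.6 F [-0.2 -2.2 -0. ] 0.0
R cols (tool x,y,z in world):
 [[-0.524  0.065 -0.849]
 [ 0.105  0.994  0.011]
 [ 0.845 -0.084 -0.528]]
```

Request:
jog_arm(dp=[[0.035,0,-0.05],[0.035,0,-0.05],[0.035,0,-0.05],[0.035,0,-0.05]], twist=[0,0,0,0])

```text
time: 8.9
tool_pos: [315.8, -72.9, 523.8]
tcp_rot: [3.038, 0.918, 2.922]
contact_force: [-0.0, -0.1, -1.7]
grip_width: 91.7
finger_force: 0.0
```

```bash
python3 st.py
```

```text
8.9 [315.8 -72.9 523.8] [-1.909 -0.731  1.871  1.027  2.016 -2.842] grip 91.7 F [-0.  -0.1 -1.7] 0.0
R cols (tool x,y,z in world):
 [[-0.593  0.132 -0.794]
 [ 0.137  0.989  0.063]
 [ 0.794 -0.071 -0.604]]
```

Request:
jog_arm(dp=[[0.025,0,-0.055],[0.025,0,-0.055],[0.025,0,-0.055]], twist=[3,2,0])

```text
time: 9.28
tool_pos: [243.7, -80.8, 582.1]
tcp_rot: [2.914, 0.838, 2.884]
contact_force: [-3.6, 60.9, -0.1]
grip_width: 91.7
finger_force: 0.0
```

```bash
python3 st.py
```

```text
9.28 [243.7 -80.8 582.1] [-2.531 -0.63   1.655  1.067  2.658 -3.106] grip 91.7 F [-3.6 60.9 -0.1] 0.0
R cols (tool x,y,z in world):
 [[-0.647  0.17  -0.744]
 [ 0.086  0.985  0.151]
 [ 0.758  0.033 -0.652]]
```

Request:
jog_arm(dp=[[-0.02,0,0.025],[-0.025,0,0.03],[-0.03,0,0.037],[-0.03,0,0.037]], twist=[0,0,0,0])

```text
time: 9.78
tool_pos: [305.8, -95.4, 572.0]
tcp_rot: [2.916, 0.808, 2.876]
contact_force: [0.4, 0.0, -0.8]
grip_width: 91.7
finger_force: 0.0
```

```bash
python3 st.py
```

```text
9.78 [305.8 -95.4 572. ] [-1.624 -0.537  1.644  0.911  1.944 -2.633] grip 91.7 F [ 0.4  0.  -0.8] 0.0
R cols (tool x,y,z in world):
 [[-0.667  0.181 -0.723]
 [ 0.1    0.983  0.155]
 [ 0.739  0.031 -0.673]]
```

Request:
jog_arm(dp=[[0,0,0],[0,0,0],[0.013,0.023,0.05],[0.013,0.023,0.053],[0.013,0.023,0.053],[0.013,0.023,0.053],[0.013,0.023,0.053],[0.013,0.023,0.053]], twist=[-6.1,-6.1,0,0,0,0,0,0])

```text
time: 10.78
tool_pos: [451.6, 20.7, 350.8]
tcp_rot: [3.125, 0.834, -3.118]
contact_force: [-0.0, -1.8, -0.7]
grip_width: 91.9
finger_force: 0.0
```

```bash
python3 st.py
python3 - <<'E'
from h import *
p=bot.camera_params("wrist");a=bot.capture("wrist");cv2.imwrite("pics/w1.png",a)
pt=bot.camera_params("top")
print("turq",atz((251,301),pt,18).round(),"pot",atz((238,242),pt,31).round())
print("stud pix",proj([[622,62,18],[646,56,36]],p))
for d in bot.find_in("wrist","carrier_studs")[:3]+bot.find_in("wrist","carrier")[:3]: print(d["confidence"],d["bbox"])
E
```

```text
10.78 [451.6  20.7 350.8] [-0.315 -0.307  2.133  0.503  0.573 -2.237] grip 91.9 F [-0.  -1.8 -0.7] 0.0
R cols (tool x,y,z in world):
 [[-0.672 -0.016 -0.741]
 [-0.036  0.999  0.011]
 [ 0.74   0.034 -0.672]]
turq [499. 150.  18.] pot [625. 226.  31.]
stud pix [[349.12545334  96.14279848]
 [343.58734721 119.7281682 ]]
0.87 [349.0, 113.4, 55.8, 65.9]
0.79 [450.6, 24.0, 84.6, 45.5]
0.96 [348.4, 111.5, 53.1, 66.6]
0.71 [451.4, 23.2, 84.9, 46.4]
0.37 [302.2, 162.5, 350.5, 215.3]
```

View pics/w1.png

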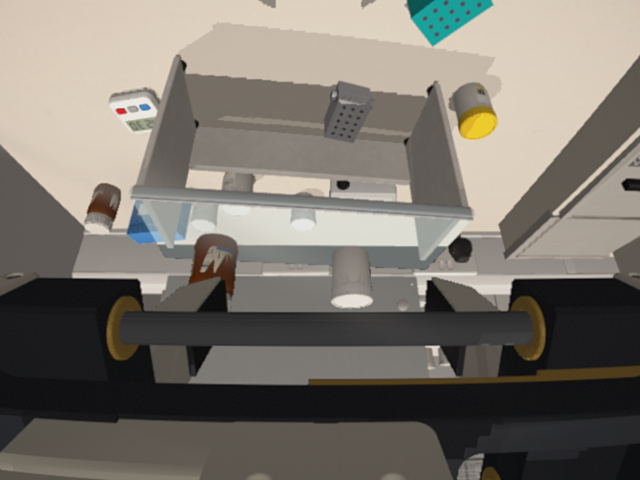

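Run:
```python
import cv2
a=cv2.imread("pics/w1.png")
cv2.imwrite("pics/w1c.png",cv2.resize(a[50:190,130:410],None,fx=2.8,fy=2.8,interpolation=cv2.INTER_CUBIC))
```

```text
(no output)
```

View pics/w1c.png

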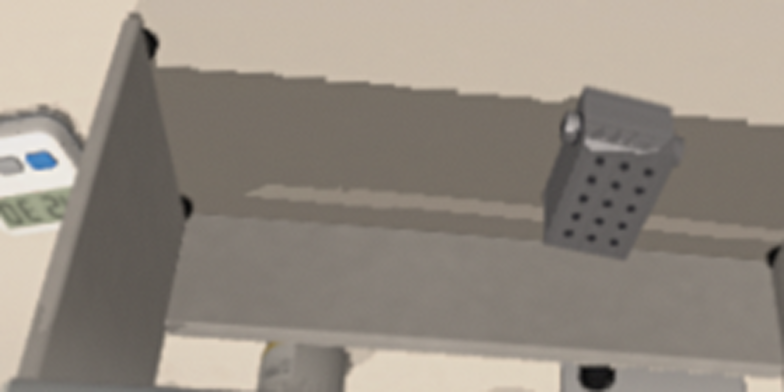

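Run:
```python
from h import *
from scipy.optimize import least_squares
p=bot.camera_params("wrist")
W=lambda a:np.array(a)/2.8+[130,50]
C=[(-35,-22,0),(-35,22,0),(35,-22,36),(35,22,36),(-24,-29,18),(-24,29,18)]
uc=W([(585,88),(672,107),(545,243),(628,260),(571,127),(678,150)])
k=least_squares(lambda q:(proj(pl(q,C),p)-uc).ravel(),[646,57,-.2]);print("carrier",k.x,np.round(k.fun.reshape(-1,2),1).tolist())
B=[(55,-160,0),(55,160,0),(55,-160,75)]
ub=W([(187,213),(775,258),(168,325)])
r=least_squares(lambda q:(proj(pl(q,B),p)-ub).ravel(),[650,0,-.09]);print("riser",r.x,np.round(r.fun.reshape(-1,2),1).tolist())
d=k.x[:2]-r.x[:2];c,s=np.cos(r.x[2]),np.sin(r.x[2]);print("in riser",c*d[0]+s*d[1],-s*d[0]+c*d[1])
st=pl(k.x,[(-24,0,18)])[0];print("stud",st)
from scipy.spatial.transform import Rotation as Ro
o=bot.get_obs();R=Ro.from_euler("xyz",o["tcp_rot"]).as_matrix()
for back in(130,60,0):
  t=st+R[:,2]*(12-back);print(back,t.round(),"tool delta",(R.T@(t-o["tool_pos"])).round(1))
```

```text
carrier [ 6.42815246e+02  6.52835997e+01 -2.40354955e-01] [[0.2, -1.4], [0.8, -0.5], [-0.2, 1.1], [-0.1, 0.9], [-2.2, -0.4], [1.5, 1.0]]
riser [ 6.46818336e+02  1.36252274e+01 -8.50148246e-02] [[0.4, 0.2], [1.2, 0.5], [-1.4, 0.1]]
in riser -8.375071678624366 51.13189160529646
stud [619.50516112  70.99673716  18.        ]
130 [533.  66.  98.] tool delta [126.6  36.6 232. ]
60 [584.  69.  51.] tool delta [126.6  36.6 302. ]
0 [628.  71.  10.] tool delta [126.6  36.6 362. ]
```

```bash
python3 st.py;  python3 - <<'E'
from h import *
from scipy.optimize import least_squares
from scipy.spatial.transform import Rotation as Ro
W=lambda a:np.array(a)/2.8+[130,50]
p=bot.camera_params("wrist");print(proj([[622,62,18],[646,56,36]],p))
st=np.array([621,63,18.]);o=bot.get_obs();R=Ro.from_euler("xyz",o["tcp_rot"]).as_matrix()
t=st+R[:,2]*(12-130);print(t.round(),"tool delta",(R.T@(t-o["tool_pos"])).round(1))
E
```

```text
10.93 [450.3  22.5 347.9] [-0.315 -0.304  2.134  0.505  0.582 -2.241] grip 91.7 F [-0.6  0.2  0.6] 0.0
R cols (tool x,y,z in world):
 [[-0.679 -0.017 -0.734]
 [-0.042  0.999  0.015]
 [ 0.733  0.041 -0.679]]
[[345.97530228 101.15286329]
 [340.48348653 124.58911192]]
[534.  58.  98.] tool delta [125.7  28.5 232.8]
```

Request:
jog_arm(dp=[[0.025,0.006,0.0465],[0.025,0.006,0.0465],[0.025,0.006,0.0465],[0.025,0.006,0.0465],[0.025,0.006,0.0465],[0,0,0]], twist=[0,0,0,0,0,0])

```text
time: 11.68
tool_pos: [522.5, 31.3, 197.6]
tcp_rot: [3.049, 0.764, -3.128]
contact_force: [-0.3, 0.2, 0.6]
grip_width: 92.0
finger_force: 0.0
```

```bash
python3 st.py
python3 - <<'E'
from h import *
p=bot.camera_params("wrist");a=bot.capture("wrist");np.save("p.npy",p,allow_pickle=True)
q=proj([[621,64,18]],p)[0];print(q)
cv2.imwrite("pics/w2.png",a)
for d in bot.find_in("wrist","carrier_studs")[:3]: print(d["confidence"],d["bbox"])
E
```

```text
11.68 [522.5  31.3 197.6] [-0.257  0.112  2.237  1.342  0.284 -3.105] grip 92.0 F [-0.3  0.2  0.6] 0.0
R cols (tool x,y,z in world):
 [[-0.722 -0.01  -0.692]
 [-0.077  0.995  0.067]
 [ 0.687  0.101 -0.719]]
[338.42373239 162.43479768]
0.91 [487.0, 50.6, 131.4, 101.2]
0.62 [336.5, 180.9, 67.2, 74.1]
```

View pics/w2.png

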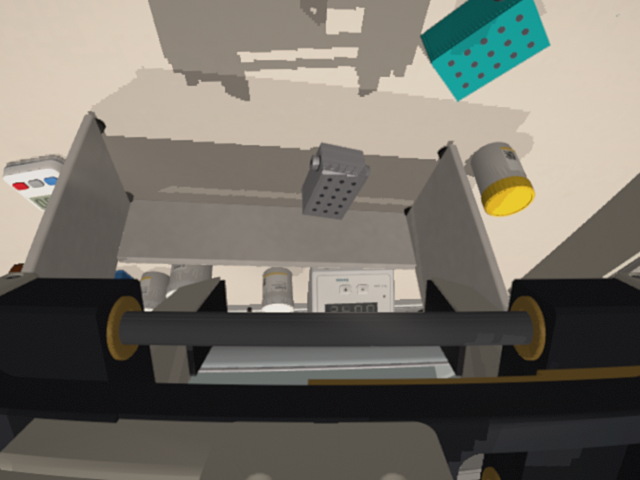

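```bash
cat > kin.py <<'E'
import numpy as np
from scipy.optimize import least_squares
from scipy.spatial.transform import Rotation as Ro
D=[([1.12495,.34269,1.52504,0,1.27534,-.14594],[154.87,501.2,226.05],[-3.1401,0,2.8417]),
([.27465,.17536,1.26538,.0005,1.70176,-1.20245],[432.06,201.27,406.38],[3.1415,-.001,3.048]),
([-.19921,.95405,.04324,.00728,2.09846,-1.6779],[771.86,-75.85,364.84],[3.1404,.0462,3.0533]),
([-.19145,1.03292,.03782,.0201,1.87156,-1.66636],[853.19,-81.33,311.7],[-3.1402,.2,3.0537]),
([-.20731,.81302,.03634,.04599,1.87658,-1.66453],[812.87,-78.65,495.86],[-3.1378,.4175,3.0519]),
([-.23,.586,.037,.117,1.478,-1.656],[816.5,-74.9,765.9],[-3.131,1.045,3.058]),
([-1.008,-.643,1.881,.786,1.244,-2.464],[371.1,-45.4,540.2],[3.12,1.014,3.018]),
([-1.624,-.537,1.644,.911,1.944,-2.633],[305.8,-95.4,572],[2.916,.808,2.876]),
([-.257,.112,2.237,1.342,.284,-3.105],[522.5,31.3,197.6],[3.049,.764,-3.128])]
Ry=lambda a:Ro.from_euler("y",a).as_matrix();Rz=lambda a:Ro.from_euler("z",a).as_matrix()
lo=np.array([-2.53,-.77,.04,-1,.28,-3.11]);hi=np.array([2.53,2.02,2.7,4.14,2.66,3.11])
def fk(q,k):
    h,d,a1,a2,a3,e,L=k
    A=Rz(q[0]);B=A@Ry(q[1]);C=A@Ry(q[1]+q[2])
    R=C@Rz(q[3])@Ry(q[4])@Rz(q[5]+np.pi/2)
    return A@[a1,d,h]+B@[0,0,a2]+C@[e,0,a3]+R@[0,0,L],R
def rr(k): return np.concatenate([fk(q,k)[0]-p for q,p,_ in D])
s=least_squares(rr,[300,50,0,350,350,0,200]);K=s.x
def ik(p,R,q0,w=150):
    f=lambda q:np.r_[(fk(q,K)[0]-p),w*Ro.from_matrix(fk(q,K)[1].T@R).as_rotvec()]
    return least_squares(f,np.clip(q0,lo+1e-3,hi-1e-3),bounds=(lo,hi))
def Rt(dip,head,flip=1): # tool z dips below horizontal, y along left(flip=1)
    z=np.array([np.cos(dip)*np.cos(head),np.cos(dip)*np.sin(head),-np.sin(dip)])
    y=flip*np.array([-np.sin(head),np.cos(head),0]);return np.c_[np.cross(y,z),y,z]
E
python3 - <<'E'
from kin import *
print(K.round(1),np.abs(s.fun).max().round(1))
print([np.round(np.linalg.norm((Ro.from_matrix(fk(q,K)[1]).inv()*Ro.from_euler("xyz",r)).as_rotvec()),3) for q,_,r in D])
rng=np.random.default_rng(0)
for dip in(30,42,46,52,60):
  for fl in(1,-1):
    best=[]
    for p in([619,64,10],[560,60,80],[700,60,20]):
      R=Rt(np.radians(dip),0.0,fl);c=[]
      for j4 in(0,3.1):
        for j6 in(-1.6,1.6):
          r=min((ik(np.array(p,float),R,[.0,.6,1.5,j4,x,j6]) for x in(.4,1.)),key=lambda r:r.cost);c.append((round(r.cost,1),r.x.round(2).tolist()))
      best.append(min(c))
    print(dip,fl,best)
E
```

```text
[2.230e+02 7.640e+01 1.000e-01 5.062e+02 3.795e+02 4.660e+01 3.181e+02] 0.3
[np.float64(0.0), np.float64(0.0), np.float64(0.0), np.float64(0.0), np.float64(0.0), np.float64(0.001), np.float64(0.001), np.float64(0.001), np.float64(0.001)]
30 1 [(np.float64(0.0), [-0.04, 0.87, 2.27, 3.11, 1.05, 1.57]), (np.float64(0.0), [-0.06, 0.67, 2.44, 3.08, 1.01, 1.57]), (np.float64(0.0), [-0.04, 0.85, 2.06, 3.1, 0.81, 1.58])]
30 -1 [(np.float64(0.0), [-0.04, 0.87, 2.27, 3.11, 1.05, -1.57]), (np.float64(0.0), [-0.06, 0.67, 2.44, 3.08, 1.01, -1.57]), (np.float64(0.0), [-0.04, 0.85, 2.06, 3.1, 0.81, -1.56])]
42 1 [(np.float64(0.0), [-0.03, 0.72, 2.18, 3.1, 0.6, 1.58]), (np.float64(0.0), [-0.05, 0.5, 2.32, 3.06, 0.51, 1.6]), (np.float64(0.0), [-0.04, 0.74, 1.96, 3.07, 0.4, 1.61])]
42 -1 [(np.float64(0.0), [-0.03, 0.72, 2.18, 3.1, 0.6, -1.56]), (np.float64(0.0), [-0.05, 0.5, 2.32, 3.06, 0.51, -1.54]), (np.float64(0.0), [-0.04, 0.74, 1.96, 3.07, 0.4, -1.53])]
46 1 [(np.float64(0.0), [-0.03, 0.69, 2.14, 3.09, 0.45, 1.59]), (np.float64(0.0), [-0.05, 0.47, 2.27, 3.05, 0.36, 1.63]), (np.float64(0.8), [-0.0
[... 255 characters left out ...]
, 2.08, 3.06, 0.28, 1.62]), (np.float64(47.4), [-0.06, 0.45, 2.24, 2.98, 0.28, 1.69]), (np.float64(135.4), [-0.04, 0.72, 1.93, 2.98, 0.28, 1.7])]
52 -1 [(np.float64(4.6), [-0.03, 0.66, 2.08, 3.06, 0.28, -1.52]), (np.float64(47.4), [-0.06, 0.45, 2.24, 2.98, 0.28, -1.46]), (np.float64(135.4), [-0.04, 0.72, 1.93, 2.98, 0.28, -1.45])]
60 1 [(np.float64(197.6), [-0.02, 0.63, 1.84, 0.03, 0.28, -1.63]), (np.float64(76.2), [-0.04, 0.42, 2.0, 0.08, 0.28, -1.69]), (np.float64(23.6), [-0.03, 0.7, 1.69, 0.05, 0.28, -1.65])]
60 -1 [(np.float64(197.6), [-0.02, 0.63, 1.84, 0.03, 0.28, 1.52]), (np.float64(76.2), [-0.04, 0.42, 2.0, 0.08, 0.28, 1.45]), (np.float64(23.6), [-0.03, 0.7, 1.69, 0.05, 0.28, 1.49])]
```

```bash
cat > sim.py <<'E'
from kin import *
def run(q,rows,w=150):
    for dp,tw in rows:
        p,R=fk(q,K);q=ik(p+R@(1000*np.array(dp)),R@Rz(np.radians(tw)),q,w).x
    return q
def show(q):
    p,R=fk(q,K);z=R[:,2];print(p.round(),q.round(2),"dip",np.degrees(np.arcsin(-z[2])).round(1),"head",np.arctan2(z[1],z[0]).round(3),"yz",R[2,1].round(3))
E
python3 - <<'E'
from sim import *
for w in(100,200,400,1000):
  q=run(np.array(D[2][0]),[((-.06,0,0),0)]*4,w);print(w);show(q)
q0=np.array(D[8][0])
for w in(200,):
  q=run(q0,[((0,0,0),10.3)]*17,w);show(q)
  for v in([-5,0,-25],[0,10,-20],[5,15,-25],[0,-10,-20],[-10,10,0]):
    qq=q
    for i in range(6):
      p,R=fk(qq,K);qq=run(qq,[(R.T@(np.array(v)/1000.),0)],w)
    print(v);show(qq)
E
```

```text
100
[978. -94. 422.] [-0.2   0.98  0.04  0.07  1.4  -1.66] dip 48.8 head -0.094 yz -0.004
200
[944. -91. 387.] [-0.19  0.99  0.04  0.05  1.54 -1.66] dip 57.4 head -0.094 yz -0.003
400
[884. -85. 331.] [-0.19  1.02  0.04  0.03  1.77 -1.66] dip 71.9 head -0.091 yz -0.001
1000
[832. -80. 288.] [-0.19  1.06  0.04  0.01  1.94 -1.67] dip 84.0 head -0.082 yz 0.001
[523.  31. 198.] [-0.26  0.11  2.24  1.34  0.28 -0.05] dip 46.0 head 0.147 yz -0.008
[-5, 0, -25]
[493.  31.  48.] [-0.29  0.53  2.47  2.64  0.65 -1.47] dip 46.0 head 0.147 yz -0.008
[0, 10, -20]
[522.  91.  78.] [-0.08  0.45  2.36  2.75  0.46 -1.37] dip 45.6 head 0.168 yz -0.018
[5, 15, -25]
[552. 120.  47.] [ 0.02  0.56  2.29  2.91  0.49 -1.45] dip 45.5 head 0.173 yz -0.021
[0, -10, -20]
[523. -29.  78.] [-0.45  0.45  2.36  2.23  0.52 -1.17] dip 46.0 head 0.147 yz -0.008
[-10, 10, 0]
[462.  88. 199.] [-0.17  0.01  2.36  1.41  0.28 -0.05] dip 45.7 head 0.234 yz -0.052
```

Run:
```python
from sim import *
q0=np.array(D[8][0]);w=500
def wm(q,v,n):
    for i in range(n):
      p,R=fk(q,K);q=run(q,[(R.T@(np.array(v)/1000.),0)],w)
    return q
q=run(q0,[((0,0,0),10.3)]*17,w)
a=wm(q,[0,0,-25],3);show(a)
for v,n in(([0,50,0],3),([0,50,0],4),([10,50,0],4)):
  b=wm(a,v,n);print(v,n);show(b)
  for u in([0,0,40],[20,0,40],[-20,0,40],[20,0,0],[20,-20,30],[0,-20,30]):
    c=wm(b,u,4);print("  up",u,end=" ");show(c)
    for t in([0,-50,0],):
      d=wm(c,t,4);print("    ",end="");show(d)
```

```text
[522.  31. 123.] [-0.26  0.3   2.33  2.23  0.35 -0.97] dip 46.0 head 0.148 yz -0.008
[0, 50, 0] 3
[520. 180. 116.] [ 0.23  0.36  2.27  3.34  0.28 -1.69] dip 45.1 head 0.149 yz -0.009
  up [0, 0, 40] [502. 186. 211.] [ 0.31  0.16  2.29  3.75  0.28 -2.05] dip 36.6 head 0.108 yz 0.011
    [502. -14. 208.] [-0.48  0.09  2.4   1.95  0.5  -0.82] dip 36.3 head 0.108 yz 0.011
  up [20, 0, 40] [577. 177. 203.] [ 0.2   0.28  2.18  3.34  0.28 -1.72] dip 35.1 head 0.132 yz -0.002
    [577. -23. 203.] [-0.41  0.24  2.24  2.01  0.49 -0.83] dip 35.1 head 0.132 yz -0.002
  up [-20, 0, 40] [428. 188. 219.] [ 0.41  0.02  2.39  4.14  0.28 -2.38] dip 38.1 head 0.109 yz 0.011
    [428. -10. 208.] [-0.65 -0.07  2.55  1.74  0.58 -0.73] dip 37.0 head 0.103 yz 0.014
  up [20, 0, 0] [595. 179. 104.] [ 0.18  0.48  2.13  3.22  0.28 -1.62] dip 43.3 head 0.149 yz -0.009
    [595. -21. 104.] [-0.36  0.45  2.19  2.15  0.44 -0.97] dip 43.3 head 0.149 yz -0.009
  up [20, -20, 30] [586.  87. 193.] [-0.11  0.25  2.18  2.18  0.28 -0.78] dip 39.1 head 0.19 yz -0.031
    [ 586. -113.  193.] [-0.64  0.3   2.1   1.51  0.61 
[... 2009 characters left out ...]
.28 -2.36] dip 37.6 head 0.145 yz -0.007
    [467.  26. 211.] [-0.41  0.01  2.48  1.98  0.47 -0.79] dip 36.5 head 0.139 yz -0.004
  up [20, 0, 0] [630. 228.  97.] [ 0.28  0.56  2.01  3.54  0.28 -1.85] dip 41.9 head 0.14 yz -0.005
    [630.  28.  97.] [-0.21  0.51  2.13  2.43  0.4  -1.13] dip 41.9 head 0.14 yz -0.005
  up [20, -20, 30] [617. 144. 179.] [ 0.08  0.36  2.13  2.96  0.28 -1.42] dip 36.5 head 0.145 yz -0.008
    [617. -56. 179.] [-0.46  0.35  2.14  1.92  0.5  -0.77] dip 36.5 head 0.145 yz -0.008
  up [0, -20, 30] [543. 147. 185.] [ 0.12  0.24  2.27  3.08  0.28 -1.52] dip 37.9 head 0.14 yz -0.005
    [543. -53. 185.] [-0.54  0.23  2.29  1.84  0.54 -0.77] dip 37.9 head 0.14 yz -0.005
```

```bash
nproc
cat > srch.py <<'E'
from sim import *
import time,multiprocessing as mp
W=560
def ok(p): return 180<p[0]<830 and abs(p[1])<420 and p[2]>170 and (p[0]<500 or p[2]>370 or (p[0]<540 and p[2]>170)) and p[2]<800
def work(seed):
    rng=np.random.default_rng(seed);out=[];t=time.time()
    while time.time()-t<150:
        q=np.array(D[8][0]);seg=[];n=0;good=True
        for s in range(3):
            if rng.random()<.25: v=np.zeros(3);tw=rng.choice([-10.,10.])
            else: v=rng.normal(size=3);v*=55/np.linalg.norm(v);tw=0 if rng.random()<.6 else rng.choice([-8.,8.])
            m=rng.integers(2,8);k=0
            for _ in range(m):
                p,R=fk(q,K);q2=run(q,[(R.T@(v/1000),tw)],W)
                if not ok(fk(q2,K)[0]) or np.abs(q2-q).max()>.4: break
                q=q2;k+=1
            if k: seg.append((v.round().tolist(),tw,k));n+=k
            p,R=fk(q,K);z=R[:,2];hd=np.arctan2(z[1],z[0]);dip=np.degrees(np.arcsin(-z[2]))
            out.append((abs(hd+.12)*100+max(0,abs(dip-42)-4)*1.5+n*.3,hd.round(3),dip.round(1),q.round(2).tolist(),p.round().tolist(),list(seg)))
    out.sort(key=lambda a:a[0]);return out[:4]
if __name__=="__main__":
    with mp.Pool() as P: r=sum(P.map(work,range(mp.cpu_count())),[])
    r.sort(key=lambda a:a[0])
    for a in r[:8]: print(a)
E
OMP_NUM_THREADS=1 OPENBLAS_NUM_THREADS=1 python3 srch.py
```

```text
4
(np.float64(7.3679854195499805), np.float64(-0.126), np.float64(47.5), [0.21, 0.14, 2.12, -0.92, 0.28, -3.11], [523.0, 116.0, 214.0], [([0.0, 0.0, 0.0], np.float64(-10.0), 5), ([0.0, 0.0, 0.0], np.float64(-10.0), 7), ([0.0, 0.0, 0.0], np.float64(-10.0), 3)])
(np.float64(9.368716838474642), np.float64(-0.095), np.float64(47.2), [0.47, -0.13, 1.77, -0.48, 0.9, -3.11], [458.0, 187.0, 419.0], [([0.0, 0.0, 0.0], np.float64(-10.0), 7), ([-13.0, 16.0, 51.0], 0, 4), ([0.0, 0.0, 0.0], np.float64(-10.0), 6)])
(np.float64(10.619490237502834), np.float64(-0.094), np.float64(48.8), [0.15, 0.11, 2.1, -0.62, 0.28, -3.11], [527.0, 106.0, 224.0], [([0.0, 0.0, 0.0], np.float64(-10.0), 6), ([0.0, 0.0, 0.0], np.float64(-10.0), 7)])
(np.float64(10.619490237502834), np.float64(-0.094), np.float64(48.8), [0.15, 0.11, 2.1, -0.62, 0.28, -3.11], [527.0, 106.0, 224.0], [([0.0, 0.0, 0.0], np.float64(-10.0), 6), ([0.0, 0.0, 0.0], np.float64(-10.0), 7)])
(np.float64(10.619490237502834), np.float64(-0.094), np.float64(48.8), [0.15, 0.11, 2.1, -0.62, 0.28, -3.11], [527.0, 106.0, 224.0], [([0.0, 0.0, 0.0], np.float64(-10.0), 6), ([0.0, 0.0, 0.0], np.float64(-10.0), 7)])
(np.float64(11.569933999574314), np.float64(-0.182), np.float64(39.4), [0.93, 0.13, 1.62, -0.89, 1.1, -3.11], [439.0, 346.0, 411.0], [([0.0, 0.0, 0.0], np.float64(-10.0), 7), ([0.0, 0.0, 0.0], np.float64(-10.0), 5), ([-7.0, 33.0, 44.0], np.float64(-8.0), 6)])
(np.float64(11.873293511387658), np.float64(-0.128), np.float64(50.8), [0.18, 0.13, 2.14, -0.75, 0.28, -2.78], [507.0, 107.0, 198.0], [([0.0, 0.0, 0.0], np.float64(-10.0), 7), ([0.0, 0.0, 0.0], np.float64(-10.0), 5), ([-21.0, -7.0, -50.0], 0, 1)])
(np.float64(12.243757456635727), np.float64(-0.086), np.float64(49.7), [-0.19, -0.4, 2.41, 0.16, 0.43, -3.11], [345.0, 33.0, 242.0], [([-45.0, -3.0, 31.0], np.float64(-8.0), 6), ([-21.0, -24.0, -45.0], np.float64(-8.0), 3), ([49.0, -24.0, -8.0], 0, 2)])
```

Request:
jog_arm(dp=[[0,0,0],[0,0,0],[0,0,0],[0,0,0],[0,0,0],[0,0,0],[0,0,0],[0,0,0],[0,0,0],[0,0,0]], twist=[-10,-10,-10,-10,-10,-10,-10,-10,-10,-10])

```text
time: 13.02
tool_pos: [527.3, 92.3, 236.8]
tcp_rot: [-2.446, -0.119, -1.445]
contact_force: [0.1, 0.7, -0.9]
grip_width: 91.6
finger_force: 0.0
```

```bash
cat > now.py <<'E'
from sim import *
from plant import bot
q=np.array(bot.get_obs()["joint_positions"])
E
python3 -c "
from now import *
print(bot.get_obs()['time']);show(q)
for n in (1,3,5,7): show(run(q,[((0,0,0),-10)]*n,560))"
```

```text
13.025
[527.  92. 237.] [ 0.06  0.07  2.09 -0.17  0.29 -3.1 ] dip 49.6 head -0.015 yz -0.637
[526.  99. 234.] [ 0.09  0.08  2.09 -0.32  0.28 -3.11] dip 49.3 head -0.038 yz -0.607
[524. 112. 228.] [ 0.16  0.1   2.1  -0.62  0.28 -3.11] dip 48.4 head -0.081 yz -0.485
[521. 122. 217.] [ 0.22  0.13  2.12 -0.92  0.28 -3.11] dip 47.2 head -0.112 yz -0.297
[494. 184. 214.] [ 0.45  0.17  2.07 -1.    0.49 -3.11] dip 48.1 head -0.186 yz -0.104
```

Request:
jog_arm(dp=[[0,0,0],[0,0,0],[0,0,0],[0,0,0],[0,0,0]], twist=[-10,-10,-10,-10,-10])

```text
time: 13.65
tool_pos: [520.1, 124.6, 216.3]
tcp_rot: [-2.757, -0.655, -0.697]
contact_force: [0.4, -0.6, 0.8]
grip_width: 92.2
finger_force: 0.0
```

Run:
```python
from now import *
show(q);p,R=fk(q,K);z=R[:,2];hd=np.arctan2(z[1],z[0]);dip=np.arcsin(-z[2])
T=Rt(dip,hd,-1);a=np.degrees(np.arctan2(R[:,0]@T[:,1]*-1,R[:,0]@T[:,0]));rv=Ro.from_matrix(R.T@T).as_rotvec();print("twist needed",np.degrees(rv),"or other flip",np.degrees(Ro.from_matrix(R.T@Rt(dip,hd,1)).as_rotvec()))
# feasibility map of target orientation: which j4 branch at given TCP
for Y in(120,0,-100,-180,-250):
  for Z in(250,180,120):
    for x in(480,):
      c=[ik(np.array([x,Y,Z],float),T,[.0,.3,2.2,j4,.5,j6],560) for j4 in(-.8,0,.8,1.6,2.4,3.1,3.8) for j6 in(1.5,-1.5,0)]
      s={tuple(r.x.round(1)) for r in c if r.cost<.5};print(Y,Z,[t for t in s])
```

```text
[520. 125. 216.] [ 0.22  0.13  2.12 -0.92  0.28 -3.1 ] dip 47.3 head -0.11 yz -0.298
twist needed [ 6.68652521e-15  1.59393437e-14 -2.60373804e+01] or other flip [ 2.17920683e-14 -9.14173236e-15  1.53962620e+02]
120 250 [(np.float64(0.2), np.float64(-0.0), np.float64(2.1), np.float64(-0.7), np.float64(0.4), np.float64(2.5))]
120 180 []
120 120 [(np.float64(0.2), np.float64(0.3), np.float64(2.3), np.float64(4.0), np.float64(0.3), np.float64(-2.2))]
0 250 []
0 180 []
0 120 [(np.float64(-0.2), np.float64(0.3), np.float64(2.4), np.float64(2.9), np.float64(0.3), np.float64(-1.4))]
-100 250 [(np.float64(-0.6), np.float64(-0.1), np.float64(2.2), np.float64(0.8), np.float64(0.4), np.float64(0.5))]
-100 180 [(np.float64(-0.6), np.float64(0.1), np.float64(2.3), np.float64(1.4), np.float64(0.3), np.float64(-0.2))]
-100 120 [(np.float64(-0.6), np.float64(0.3), np.float64(2.4), np.float64(2.2), np.float64(0.4), np.float64(-1.0))]
-180 250 [(np.float64(-0.8), np.float64(0.0), np.float64(2.1), np.float64(0.9), np.float64(0.6), np.float64(0.2))]
-180 180 [(np.float64(-0.8), np.float64(0.1), np.float64(2.2), np.float64(1.3), np.float64(0.5), np.float64(-0.2))]
-180 120 [(np.float64(-0.8), np.float64(0.3), np.float64(2.3), np.float64(1.8), np.float64(0.4), np.float64(-0.8))]
-250 250 [(np.float64(-0.9), np.float64(0.1), np.float64(2.0), np.float64(0.9), np.float64(0.7), np.float64(0.1))]
-250 180 [(np.float64(-0.9), np.float64(0.2), np.float64(2.2), np.float64(1.2), np.float64(0.6), np.float64(-0.3))]
-250 120 [(np.float64(-0.9), np.float64(0.4), np.float64(2.2), np.float64(1.6), np.float64(0.5), np.float64(-0.6))]
```

```bash
cat > plan.py <<'E'
from now import *
def plan(wps,tw_total,maxtw=10.7,maxd=45,q=q,pr=True):
    """wps: list of (point); emits rows"""
    p,R=fk(q,K);rows=[];left=tw_total
    for w in wps:
        w=np.array(w,float);n=max(1,int(np.ceil(np.linalg.norm(w-fk(q,K)[0])/maxd)))
        for i in range(n,0,-1):
            p,R=fk(q,K);t=np.clip(left,-maxtw,maxtw);left-=t
            d=np.round(R.T@(w-p)/i/1000,4);q0=q;q=run(q,[(d,t)],560);rows.append((d.tolist(),round(float(t),1)))
    while abs(left)>.05:
        t=np.clip(left,-maxtw,maxtw);left-=t;q=run(q,[((0,0,0),t)],560);rows.append(([0,0,0],round(float(t),1)))
    if pr:
        for i in range(0,len(rows),10): print([r[0] for r in rows[i:i+10]],[r[1] for r in rows[i:i+10]])
        show(q)
    return rows,q
E
python3 - <<'E'
from plan import *
plan([[480,125,262],[480,-120,258],[480,-120,110],[500,40,105]],334,maxd=22)
E
```

```text
[[0.0011, 0.001, -0.0202], [0.0012, 0.0007, -0.0202], [0.0014, 0.0005, -0.0202], [0.018, 0.0095, 0.0018], [0.0194, 0.006, 0.0018], [0.0202, 0.0023, 0.0018], [0.0203, -0.0015, 0.0018], [0.0197, -0.0053, 0.0018], [0.0183, -0.0088, 0.0018], [0.0164, -0.0121, 0.0017]] [10.7, 10.7, 10.7, 10.7, 10.7, 10.7, 10.7, 10.7, 10.7, 10.7]
[[0.0139, -0.0149, 0.0018], [0.0108, -0.0172, 0.0017], [0.0075, -0.0189, 0.0018], [0.0038, -0.0199, 0.0017], [0.0001, -0.0204, 0.0018], [0.0142, -0.0016, 0.0155], [0.0137, -0.0042, 0.0155], [0.0127, -0.0067, 0.0155], [0.0112, -0.009, 0.0156], [0.0093, -0.0109, 0.0155]] [10.7, 10.7, 10.7, 10.7, 10.7, 10.7, 10.7, 10.7, 10.7, 10.7]
[[0.0072, -0.0124, 0.0156], [0.0047, -0.0135, 0.0155], [0.02, 0.0028, 0.0007], [0.0201, -0.001, 0.0007], [0.0196, -0.0047, 0.0006], [0.0184, -0.0082, 0.0007], [0.0165, -0.0115, 0.0006], [0.0141, -0.0144, 0.0007], [0.0112, -0.0168, 0.0006], [0.0079, -0.0185, 0.0007]] [10.7, 10.7, 10.7, 10.7, 10.7, 10.7, 10.7, 10.7, 10.7, 10.7]
[[0, 0, 0], [0, 0, 0]] [10.7, 2.3]
[500.  40. 105.] [-0.04  0.33  2.37  3.29  0.31 -1.66] dip 47.3 head -0.11 yz -0.0
```

Request:
jog_arm(dp=[[0.001,0.001,-0.02],[0.001,0.001,-0.02],[0.001,0.001,-0.02],[0.018,0.0095,0.002],[0.0195,0.006,0.002],[0.02,0.0025,0.002],[0.02,-0.0015,0.002],[0.0195,-0.0055,0.002],[0.0185,-0.009,0.002],[0.0165,-0.012,0.0015]], twist=[10.7,10.7,10.7,10.7,10.7,10.7,10.7,10.7,10.7,10.7])

```text
time: 14.9
tool_pos: [479.8, -18.4, 257.0]
tcp_rot: [-2.553, 0.486, -2.293]
contact_force: [0.6, 0.3, -0.3]
grip_width: 92.3
finger_force: 0.0
```

Request:
jog_arm(dp=[[0.014,-0.015,0.002],[0.011,-0.017,0.0015],[0.0075,-0.019,0.002],[0.004,-0.02,0.0015],[0,-0.0205,0.002],[0.014,-0.0015,0.0155],[0.0135,-0.004,0.0155],[0.0125,-0.0065,0.0155],[0.011,-0.009,0.0155],[0.0095,-0.011,0.0155]], twist=[10.7,10.7,10.7,10.7,10.7,10.7,10.7,10.7,10.7,10.7])

```text
time: 16.15
tool_pos: [479.9, -119.9, 149.2]
tcp_rot: [2.466, 0.341, 1.852]
contact_force: [0.4, -0.2, 0.7]
grip_width: 91.7
finger_force: 0.0
```

Run:
```python
from plan import *
print(bot.get_obs()["time"]);show(q)
p,R=fk(q,K);z=R[:,2];hd=np.arctan2(z[1],z[0]);dip=np.arcsin(-z[2])
t=np.degrees(Ro.from_matrix(R.T@Rt(dip,hd,-1)).as_rotvec()[2]);print(t)
plan([[480,-120,110],[515,50,108]],t,maxd=22)
```

```text
16.15
[ 480. -120.  149.] [-0.62  0.18  2.35  1.76  0.34 -2.68] dip 47.3 head -0.113 yz 0.59
119.54724309460502
[[0.0065, -0.0115, 0.0145], [0.0042, -0.0125, 0.0145], [0.0212, 0.0043, 0.0015], [0.0216, 0.0003, 0.0015], [0.0213, -0.0037, 0.0015], [0.0203, -0.0076, 0.0015], [0.0185, -0.0113, 0.0015], [0.0161, -0.0145, 0.0015], [0.0131, -0.0172, 0.0015], [0.0096, -0.0194, 0.0016]] [10.7, 10.7, 10.7, 10.7, 10.7, 10.7, 10.7, 10.7, 10.7, 10.7]
[[0, 0, 0], [0, 0, 0]] [10.7, 1.8]
[515.  50. 107.] [-0.01  0.34  2.33  3.41  0.28 -1.75] dip 47.3 head -0.113 yz 0.0
```

Request:
jog_arm(dp=[[0.0065,-0.0115,0.0145],[0.004,-0.0125,0.0145],[0.021,0.0045,0.0015],[0.0215,0.0005,0.0015],[0.0215,-0.0035,0.0015],[0.0205,-0.0075,0.0015],[0.0185,-0.0115,0.0015],[0.016,-0.0145,0.0015],[0.013,-0.017,0.0015],[0.0095,-0.0195,0.0015]], twist=[10.7,10.7,10.7,10.7,10.7,10.7,10.7,10.7,10.7,10.7])

```text
time: 17.4
tool_pos: [514.6, 50.6, 107.5]
tcp_rot: [2.946, -0.727, 0.179]
contact_force: [0.0, -0.7, -0.2]
grip_width: 91.6
finger_force: 0.0
```

Request:
jog_arm(dp=[[0,0,0],[0,0,0]], twist=[10.7,1.8])

```text
time: 17.65
tool_pos: [514.3, 50.3, 107.0]
tcp_rot: [3.139, -0.747, -0.105]
contact_force: [0.1, 0.7, -0.2]
grip_width: 91.6
finger_force: 0.0
```

Run:
```python
from plan import *
from h import proj
import cv2
o=bot.get_obs();print(o["time"],o["tool_pos"]);show(q)
p=bot.camera_params("wrist");a=bot.capture("wrist");np.save("p.npy",p,allow_pickle=True);cv2.imwrite("pics/w3.png",a)
print(proj([[621,64,18]],p))
m=bot.find_in("wrist","carrier_studs")+bot.find_in("wrist","carrier")
print([(d["confidence"],d["bbox"]) for d in m])
```

```text
17.65 [514.32553346  50.29773808 107.02605609]
[514.  50. 107.] [-0.01  0.34  2.33  3.39  0.28 -1.74] dip 47.2 head -0.11 yz 0.002
[[295.15700963 211.66958251]]
[(0.97, [216.6, 365.8, 43.1, 34.9]), (0.69, [294.4, 181.9, 78.5, 96.1]), (0.92, [217.2, 368.8, 45.4, 36.4]), (0.63, [293.1, 183.7, 74.9, 97.2])]
```

View pics/w3.png

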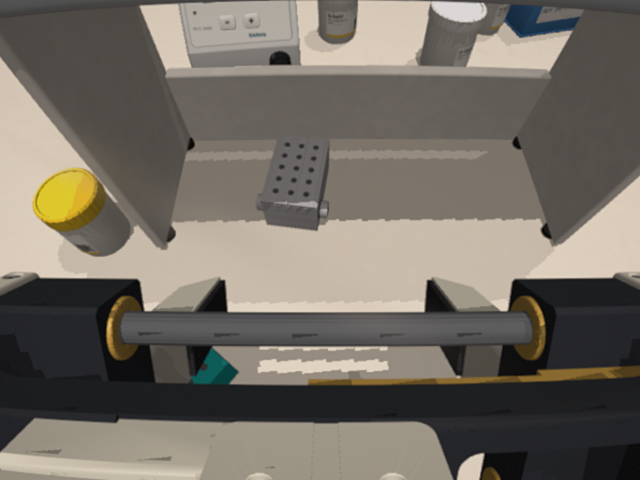

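Run:
```python
from plan import *
from h import proj,pl
p=np.load("p.npy",allow_pickle=True).item()
C=[(-35,22,0),(-35,-22,0),(35,22,36),(35,-22,36),(-24,29,18),(-24,-29,18)]
uc=np.array([(265,224),(318,229),(283,138),(330,139),(262,201),(324,211)],float)
k=least_squares(lambda q:(proj(pl(q,C),p)-uc).ravel(),[646,57,-.2]);print("carrier",k.x,np.round(k.fun.reshape(-1,2),1).tolist())
B=[(55,160,0),(55,-160,0),(55,160,75),(55,-160,75),(-70,165,0),(-70,-165,0)]
ub=np.array([(192,139),(518,141),(167,78),(550,78),(168,241),(550,240)],float)
r=least_squares(lambda q:(proj(pl(q,B),p)-ub).ravel(),[650,0,-.09],loss="soft_l1");print("riser",r.x,np.round((proj(pl(r.x,B),p)-ub),1).tolist())
d=k.x[:2]-r.x[:2];c,s=np.cos(r.x[2]),np.sin(r.x[2]);print("in riser",c*d[0]+s*d[1],-s*d[0]+c*d[1])
st=pl(k.x,[(-24,0,18)])[0];print("stud",st)
T,R=fk(q,K);t=st+R[:,2]*12;print(t,"delta tool",(R.T@(t-T)).round(1))
for lift in(0,30,60): show(ik(t+[0,0,lift],R,q,560).x)
```

```text
carrier [ 6.50181624e+02  5.89932303e+01 -2.77130775e-01] [[1.3, 0.4], [-0.7, 3.1], [-2.4, -4.6], [1.5, 0.8], [-3.8, -0.4], [3.9, -0.3]]
riser [ 6.60740702e+02  4.11584767e+00 -8.74635874e-02] [[1.4, -0.9], [-3.9, -6.0], [-0.9, -4.6], [1.7, -6.1], [-3.5, 10.7], [8.0, 5.1]]
in riser -15.312371731788097 53.74525590231263
stud [627.09735822  65.55955904  18.        ]
[635.18189643  64.66480886   9.17732104] delta tool [ 21.7 -27.8 152. ]
[635.  65.   9.] [ 0.03  0.69  2.06  3.41  0.37 -1.72] dip 47.3 head -0.11 yz 0.004
[635.  65.  39.] [ 0.03  0.62  2.06  3.47  0.29 -1.79] dip 47.3 head -0.11 yz 0.004
[630.  65.  62.] [ 0.03  0.58  2.07  3.51  0.28 -1.83] dip 46.3 head -0.113 yz 0.006
```

Request:
jog_arm(dp=[[0.006,-0.009,0.03],[0.006,-0.009,0.03],[0.006,-0.009,0.03],[0,0,0]], twist=[0,0,0,0])

```text
time: 18.3
tool_pos: [591.2, 69.1, 50.2]
tcp_rot: [3.137, -0.743, -0.103]
contact_force: [-0.3, -0.2, -0.5]
grip_width: 91.2
finger_force: 0.0
```

Run:
```python
from plan import *
from h import proj
import cv2
o=bot.get_obs();print(o["time"],o["tool_pos"]);show(q)
p=bot.camera_params("wrist");a=bot.capture("wrist");np.save("p.npy",p,allow_pickle=True)
c=cv2.resize(a[100:340,160:480],None,fx=2.5,fy=2.5,interpolation=cv2.INTER_CUBIC)
for X,col in(([622,63],(0,0,255)),([627,65.5],(0,255,0))):
  for s in(-29,29):
    u=proj([[X[0]+s*.24,X[1]+s*.97,18]],p)[0];cv2.circle(c,tuple(((u-[160,100])*2.5).astype(int).tolist()),3,col,-1);print(u)
cv2.imwrite("pics/w4.png",c)
```

```text
18.3 [591.24646973  69.10492495  50.2305144 ]
[591.  69.  50.] [ 0.04  0.56  2.16  3.46  0.34 -1.76] dip 47.5 head -0.11 yz 0.004
[381.48975506 271.89895433]
[281.9953372  259.25493697]
[375.74416565 264.40017407]
[277.31213612 251.98403708]
```

View pics/w4.png

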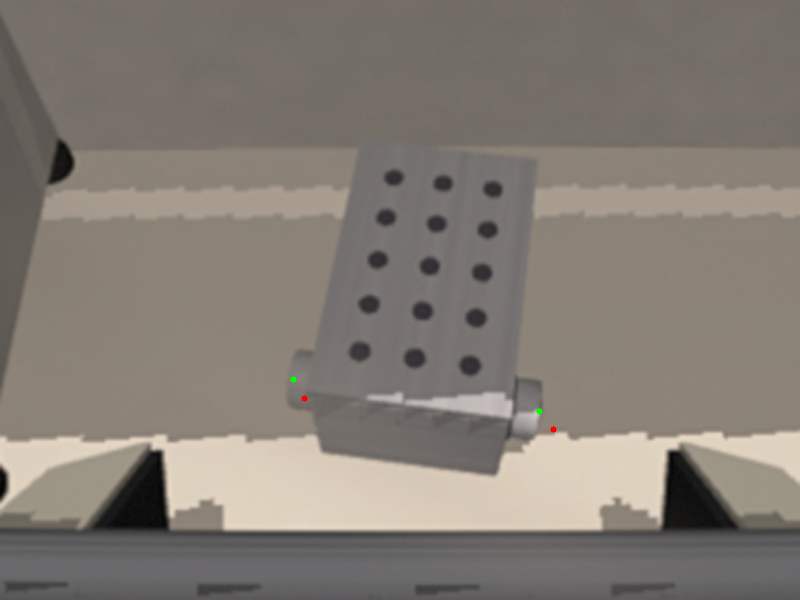

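Request:
jog_arm(dp=[[0.002,0,0.022],[0.002,0,0.022],[0.001,0,0.016],[0,0,0]], twist=[0,0,0,0])

```text
time: 18.85
tool_pos: [634.2, 64.2, 10.0]
tcp_rot: [3.138, -0.742, -0.105]
contact_force: [-0.1, 0.5, 0.0]
grip_width: 91.9
finger_force: 0.0
```

Request:
jog_arm(dp=[[0,0,0],[0,0,0],[0,0,0],[0,0,0],[0,0,0]], twist=[0,0,0,0,0], jaw=0.05)

```text
time: 19.48
tool_pos: [634.3, 64.7, 10.4]
tcp_rot: [3.139, -0.743, -0.105]
contact_force: [-2.0, -0.7, 3.1]
grip_width: 56.8
finger_force: 30.0
```

```bash
python3 st.py
python3 - <<'E'
from plan import *
import cv2
show(q);a=bot.capture("wrist");cv2.imwrite("pics/w5.png",a)
E
```

```text
19.48 [634.3  64.7  10.4] [ 0.028  0.689  2.064  3.406  0.361 -1.721] grip 56.8 F [-2.  -0.7  3.1] 30.000561475753784
R cols (tool x,y,z in world):
 [[ 0.732 -0.077  0.677]
 [-0.107 -0.994  0.002]
 [ 0.673 -0.074 -0.736]]
[634.  65.  11.] [ 0.03  0.69  2.06  3.41  0.36 -1.72] dip 47.4 head -0.109 yz 0.002
```

View pics/w5.png

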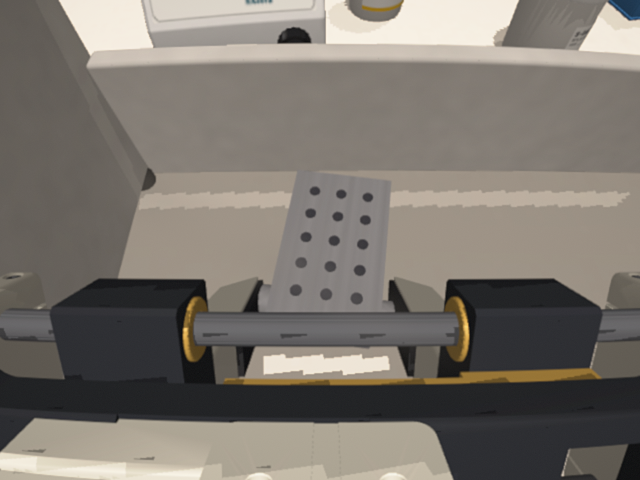

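Run:
```python
from plan import *
from h import atz
p=np.load("p.npy",allow_pickle=True).item()
a=atz((240,160),p,0);b=atz((400,159.3),p,0);print(a,b,np.arctan2(a[0]-b[0],b[1]-a[1]))
h=-.088;n=np.array([np.cos(h),np.sin(h)])
pan=np.mean([a[:2]@n,b[:2]@n]);st=np.array([626.2,65.6]);print("panel along n",pan,"stud riser x",55-(pan-st@n))
T,R=fk(q,K)
off=T-np.r_[st,18];print("TCP-stud",off)
for rx,z in((-50,40),(-55,66),(-45,61),(-30,61),(0,50),(20,30),(30,22)):
  s=np.r_[st+n*(rx-(55-(pan-st@n))),z];print(rx,z,end=" ");show(ik(s+off,R,q,560).x)
```

```text
[721.92186024 119.53349849   0.        ] [710.32792738   1.3151588    0.        ] 3.043833074326978
panel along n 708.0433664972547 stud riser x -35.03180071982729
TCP-stud [ 8.04296284 -0.94824809 -7.44413638]
-50 40 [619.  66.  33.] [ 0.03  0.63  2.1   3.44  0.34 -1.75] dip 47.4 head -0.109 yz 0.002
-55 66 [614.  66.  58.] [ 0.03  0.56  2.1   3.5   0.28 -1.81] dip 47.4 head -0.109 yz 0.002
-45 61 [624.  66.  53.] [ 0.03  0.58  2.08  3.49  0.28 -1.81] dip 47.3 head -0.109 yz 0.002
-30 61 [637.  64.  50.] [ 0.03  0.6   2.05  3.49  0.28 -1.81] dip 46.9 head -0.111 yz 0.003
0 50 [664.  62.  36.] [ 0.02  0.66  1.99  3.48  0.28 -1.8 ] dip 46.4 head -0.111 yz 0.003
20 30 [684.  60.  17.] [ 0.02  0.71  1.94  3.46  0.28 -1.79] dip 46.6 head -0.111 yz 0.003
30 22 [694.  59.   9.] [ 0.01  0.74  1.91  3.46  0.28 -1.79] dip 46.5 head -0.111 yz 0.003
```

Request:
jog_arm(dp=[[0.0032,0,-0.0048],[0.0032,0,-0.0048],[0.0032,0,-0.0048],[0.0032,0,-0.0048],[0.0032,0,-0.0048],[0.0032,0,-0.0048],[0.0032,0,-0.0048]], twist=[0,0,0,0,0,0,0])

```text
time: 20.4
tool_pos: [627.5, 65.4, 49.5]
tcp_rot: [3.139, -0.746, -0.105]
contact_force: [-0.3, -0.5, -0.8]
grip_width: 57.5
finger_force: 30.0
```

```bash
cat > ang.py <<'E'
# estimate tray pitch about studs from wrist+scene masks by silhouette IoU
from now import *
from h import proj
import cv2,sys
def stud(off=np.array([11.5,0,0])):
    T,R=fk(q,K);return T-R[:,2]*11.0
V=np.array([(x,y,z) for x in(-35,35) for y in(-22,22) for z in(-18,18)],float)+[24,0,0]
h=-.10
def verts(a):  # a = rotation deg: 0 mouth down/body to rear, 90 hanging, 180 flipped
    return V@(Rz(h)@Ry(np.radians(a))).T+stud()
for cam in("scene","wrist","top"):
    p=bot.camera_params(cam);bot.capture(cam);best=[]
    for d in bot.masks_of(cam,"carrier"):
        m=d["pixels"].astype(np.uint8);r=[]
        for a in range(-20,221,10):
            u=proj(verts(a),p);h_=cv2.convexHull(u.astype(np.float32)).astype(np.int32)
            s=np.zeros((480,640),np.uint8);cv2.fillPoly(s,[h_],1)
            if cam=="wrist": s[305:]=0;m[305:]=0
            r.append((round((s&m).sum()/max(1,(s|m).sum()),2),a))
        print(cam,d["confidence"],np.round(d["bbox"]),sorted(r)[-4:])
T,R=fk(q,K);o=bot.get_obs();print(o["time"],"stud",stud().round(1),"riser x",(stud()[:2]@[np.cos(h),np.sin(h)]-[626.2,65.6]@np.array([np.cos(h),np.sin(h)])-35).round(1),"grip",o["grip_width"].round(1),"F",o["contact_force"].round(1));show(q)
E
python3 ang.py
```

```text
scene 0.57 [300. 266.   6.  12.] [(np.float64(0.08), 30), (np.float64(0.08), 50), (np.float64(0.08), 220), (np.float64(0.09), 40)]
wrist 0.58 [325. 301. 136. 126.] [(np.float64(0.74), 40), (np.float64(0.74), 220), (np.float64(0.76), 60), (np.float64(0.88), 50)]
top 0.52 [306. 253.  31.  14.] [(np.float64(0.35), 70), (np.float64(0.37), 40), (np.float64(0.41), 50), (np.float64(0.46), 60)]Traceback (most recent call last):
  File "ang.py", line 21, in <module>
    T,R=fk(q,K);o=bot.get_obs();print(o["time"],"stud",stud().round(1),"riser x",(stud()[:2]@[np.cos(h),np.sin(h)]-[626.2,65.6]@np.array([np.cos(h),np.sin(h)])-35).round(1),"grip",o["grip_width"].round(1),"F",o["contact_force"].round(1));show(q)
                                                                                                                                                                                    ^^^^^^^^^^^^^^^^^^^^^
AttributeError: 'float' object has no attribute 'round'
```

```bash
sed -i 's/o\["grip_width"\].round(1)/round(float(o["grip_width"]),1)/; s/"scene","wrist","top"/"wrist","top"/' ang.py; grep -n '(626' ang.py; sed -i 's/(stud()\[:2\].*-35).round(1)/round(float((stud()[:2]-[626.2,65.6])@np.array([np.cos(h),np.sin(h)])-35),1)/' ang.py
```

Request:
jog_arm(dp=[[0.002,0,-0.0022],[0.001,0,-0.0012],[0.0008,0,-0.0008],[0,0,0],[0,0,0],[0,0,0]], twist=[0,0,0,0,0,0])

```text
time: 21.45
tool_pos: [626.2, 65.4, 52.8]
tcp_rot: [3.138, -0.749, -0.105]
contact_force: [0.7, -0.0, -1.4]
grip_width: 57.0
finger_force: 30.0
```

```bash
python3 ang.py
```

```text
wrist 0.93 [327. 310. 137. 111.] [(np.float64(0.87), 200), (np.float64(0.89), 60), (np.float64(0.89), 210), (np.float64(0.89), 220)]
top 0.48 [305. 254.  33.  17.] [(np.float64(0.31), 40), (np.float64(0.35), 50), (np.float64(0.36), 70), (np.float64(0.39), 60)]
21.65 stud [618.7  66.2  61. ] riser x -42.5 grip 57.3 F [ 1.7  0.1 -0.3]
[626.  65.  53.] [ 0.03  0.59  2.08  3.49  0.28 -1.81] dip 47.1 head -0.11 yz 0.003
```

Request:
jog_arm(dp=[[0.002,0,-0.0025],[0.0015,0,-0.002],[0,0,0],[0,0,0],[0,0,0]], twist=[0,0,0,0,0])

```text
time: 22.28
tool_pos: [624.6, 65.4, 56.7]
tcp_rot: [3.138, -0.753, -0.105]
contact_force: [0.7, 0.7, -0.4]
grip_width: 57.1
finger_force: 30.0
```

```bash
python3 ang.py
```

```text
wrist 0.95 [327. 318. 136. 123.] [(np.float64(0.85), 200), (np.float64(0.86), 60), (np.float64(0.86), 210), (np.float64(0.86), 220)]
top 0.67 [303. 263.  21.  31.] [(np.float64(0.38), 90), (np.float64(0.4), 80), (np.float64(0.42), 60), (np.float64(0.45), 70)]
22.475 stud [617.   66.3  64.9] riser x -44.2 grip 57.1 F [-0.6  0.5 -0.7]
[624.  65.  57.] [ 0.03  0.58  2.08  3.5   0.28 -1.81] dip 46.9 head -0.111 yz 0.003
```

Request:
jog_arm(dp=[[0.0105,0,0.015],[0.0075,0,0.0125],[0,0,0]], twist=[0,0,0])

```text
time: 22.85
tool_pos: [658.3, 60.6, 48.1]
tcp_rot: [3.137, -0.774, -0.107]
contact_force: [3.1, -4.2, 8.5]
grip_width: 56.8
finger_force: 30.0
```

```bash
python3 ang.py
```

```text
wrist 0.73 [326. 320. 134. 117.] [(np.float64(0.81), 120), (np.float64(0.81), 140), (np.float64(0.81), 180), (np.float64(0.84), 130)]
wrist 0.68 [320. 154. 640. 308.] [(np.float64(0.06), 10), (np.float64(0.08), 0), (np.float64(0.09), -10), (np.float64(0.1), -20)]
top 0.42 [305. 259.  17.  25.] [(np.float64(0.06), 110), (np.float64(0.06), 120), (np.float64(0.06), 150), (np.float64(0.06), 160)]
23.05 stud [650.6  61.5  56.1] riser x -10.3 grip 57.4 F [ 2.3 -3.   7.3]
[658.  61.  48.] [ 0.02  0.63  2.01  3.48  0.29 -1.81] dip 45.6 head -0.114 yz 0.004
```

Request:
jog_arm(dp=[[0.002,0,0.0055],[0.0015,0,0.0055],[0.0005,0,0.0055],[0.0005,0,0.005],[0,0,0]], twist=[0,0,0,0,0])

```text
time: 23.68
tool_pos: [670.3, 60.1, 30.4]
tcp_rot: [3.136, -0.762, -0.105]
contact_force: [0.7, -1.1, 0.0]
grip_width: 57.4
finger_force: 30.0
```

```bash
python3 ang.py
```

```text
top 0.58 [312. 262.   7.  10.] [(np.float64(0.06), 190), (np.float64(0.07), 100), (np.float64(0.07), 110), (np.float64(0.07), 120)]
23.875 stud [662.7  60.9  38.5] riser x 1.8 grip 57.1 F [0.2 0.3 0.4]
[670.  60.  31.] [ 0.02  0.68  1.98  3.47  0.28 -1.8 ] dip 46.3 head -0.112 yz 0.004
```

Request:
jog_arm(dp=[[-0.0005,0,0.0032],[-0.0005,0,0.0032],[-0.001,0,0.0032],[-0.001,0,0.0032],[0,0,0]], twist=[0,0,0,0,0])

```text
time: 24.5
tool_pos: [677.4, 59.2, 19.9]
tcp_rot: [3.137, -0.764, -0.105]
contact_force: [-0.1, 0.5, -0.1]
grip_width: 57.5
finger_force: 30.0
```

```bash
sed -i 's/"wrist","top"/"wrist","scene"/' ang.py; python3 ang.py
```

```text
wrist 0.64 [324. 324. 141. 112.] [(np.float64(0.78), 130), (np.float64(0.79), 180), (np.float64(0.81), 140), (np.float64(0.83), 170)]
scene 0.82 [309. 280.  25.  40.] [(np.float64(0.32), 140), (np.float64(0.33), 150), (np.float64(0.34), 170), (np.float64(0.35), 160)]
scene 0.67 [450. 320.  35.  26.] [(np.float64(0.0), 190), (np.float64(0.0), 200), (np.float64(0.0), 210), (np.float64(0.0), 220)]
scene 0.55 [238. 310.  40.  34.] [(np.float64(0.0), 190), (np.float64(0.0), 200), (np.float64(0.0), 210), (np.float64(0.0), 220)]
24.7 stud [669.8  60.   28. ] riser x 8.9 grip 57.1 F [ 1.  -0.3  0.3]
[677.  59.  20.] [ 0.02  0.7   1.96  3.45  0.3  -1.78] dip 46.3 head -0.112 yz 0.004
```

Request:
jog_arm(dp=[[-0.0013,0,0.0028],[-0.0013,0,0.0028],[-0.0012,0,0.002],[0,0,0]], twist=[0,0,0,0])

```text
time: 25.2
tool_pos: [679.8, 58.9, 11.7]
tcp_rot: [3.136, -0.763, -0.105]
contact_force: [0.6, -0.4, -1.2]
grip_width: 57.0
finger_force: 30.0
```

```bash
python3 ang.py
```

```text
wrist 0.68 [321. 321. 141. 119.] [(np.float64(0.81), 70), (np.float64(0.81), 190), (np.float64(0.82), 130), (np.float64(0.84), 180)]
scene 0.76 [239. 310.  42.  33.] [(np.float64(0.0), 190), (np.float64(0.0), 200), (np.float64(0.0), 210), (np.float64(0.0), 220)]
scene 0.69 [307. 281.  24.  35.] [(np.float64(0.32), 150), (np.float64(0.34), 160), (np.float64(0.35), 170), (np.float64(0.35), 180)]
25.4 stud [672.1  59.7  19.8] riser x 11.2 grip 57.3 F [-0.2 -0.3  0. ]
[680.  59.  12.] [ 0.02  0.72  1.96  3.43  0.31 -1.76] dip 46.3 head -0.112 yz 0.004
```

Request:
jog_arm(dp=[[0.003,0,0.0036],[0.0035,0,0.0033],[0.0035,0,0.0033],[0.0035,0,0.0033],[0.0035,0,0.0033],[0,0,0]], twist=[0,0,0,0,0,0])

```text
time: 26.15
tool_pos: [702.8, 56.2, 10.5]
tcp_rot: [3.136, -0.771, -0.105]
contact_force: [1.3, -0.7, 0.6]
grip_width: 57.4
finger_force: 30.0
```

```bash
python3 ang.py
```

```text
wrist 0.67 [322. 321. 147. 118.] [(np.float64(0.81), 120), (np.float64(0.81), 190), (np.float64(0.82), 130), (np.float64(0.85), 180)]
scene 0.83 [313. 275.  17.  35.] [(np.float64(0.28), 150), (np.float64(0.3), 160), (np.float64(0.31), 170), (np.float64(0.31), 180)]
scene 0.82 [238. 310.  42.  28.] [(np.float64(0.0), 190), (np.float64(0.0), 200), (np.float64(0.0), 210), (np.float64(0.0), 220)]
26.35 stud [695.1  57.   18.5] riser x 34.4 grip 57.2 F [ 2.  -0.3  1.7]
[703.  56.  11.] [ 0.01  0.75  1.9   3.45  0.28 -1.79] dip 45.8 head -0.113 yz 0.004
```

Request:
jog_arm(dp=[[0,0,0],[0,0,0],[0,0,0],[0,0,-0.01],[0,0,-0.03],[0,0,-0.03],[0,0,-0.03],[0,0,0]], twist=[0,0,0,0,0,0,0,0], jaw=0.085)

```text
time: 27.35
tool_pos: [627.5, 64.7, 77.0]
tcp_rot: [3.135, -0.782, -0.104]
contact_force: [-0.1, -0.6, 0.8]
grip_width: 85.0
finger_force: 0.0
```

```bash
cat > fit.py <<'E'
from now import *
from h import proj,pl
import cv2
o=bot.get_obs();print(o["time"],"grip",o["grip_width"],"F",o["contact_force"].round(1));show(q)
B=np.array([(x,y,z) for x in(-35,35) for y in(-22,22) for z in(0,36)],float)
for cam in("wrist","scene"):
    p=bot.camera_params(cam);a=bot.capture(cam);cv2.imwrite("pics/f_%s.png"%cam,a)
    for d in bot.masks_of(cam,"carrier"):
        m=d["pixels"].astype(np.uint8);best=(0,)
        if d["bbox"][0]<260 and cam=="scene": continue
        def iou(c):
            s=np.zeros((480,640),np.uint8);cv2.fillConvexPoly(s,cv2.convexHull(proj(pl(c,B),p).astype(np.float32)).astype(np.int32),1);return (s&m).sum()/max(1,(s|m).sum())
        for x in range(640,700,3):
            for y in range(45,76,3):
                for h in(-.3,-.2,-.1,0,.1):
                    v=iou((x,y,h))
                    if v>best[0]: best=(round(float(v),3),x,y,h)
        print(cam,d["confidence"],np.round(d["bbox"]),best)
E
python3 fit.py
```

```text
27.35 grip 84.98717803964547 F [-0.1 -0.6  0.8]
[627.  65.  77.] [ 0.03  0.54  2.08  3.52  0.28 -1.84] dip 45.2 head -0.114 yz 0.005
wrist 0.63 [321. 261.  94. 111.] (0.815, 679, 63, -0.2)
scene 0.71 [321. 279.  30.  30.] (0.342, 655, 51, 0)
```

Request:
jog_arm(dp=[[-0.016,0,-0.0155],[-0.0115,0,0.0115],[-0.0115,0,0.0115],[-0.0115,0,0.0115],[-0.011,0,0.011],[0,0,0]], twist=[0,0,0,0,0,0], jaw=0.02)

```text
time: 28.3
tool_pos: [605.9, 66.2, 9.1]
tcp_rot: [3.134, -0.778, -0.105]
contact_force: [-0.7, -0.3, 0.5]
grip_width: 29.5
finger_force: 0.0
```

```bash
python3 fit.py
```

```text
28.3 grip 29.51702633222593 F [-0.7 -0.3  0.5]
[606.  66.   9.] [ 0.04  0.69  2.16  3.37  0.49 -1.67] dip 45.4 head -0.116 yz 0.005
wrist 0.86 [318. 176. 118. 152.] (0.922, 673, 63, -0.3)
scene 0.96 [322. 270.  31.  23.] (0.505, 688, 57, -0.1)
```

Request:
jog_arm(dp=[[0.0055,0,0.004],[0.005,0,0.0048],[0.005,0,0.005],[0.0025,0,0.0025],[0.0022,0,0.0021],[0.0022,0,0.0021],[0,0,0]], twist=[0,0,0,0,0,0,0])

```text
time: 29.38
tool_pos: [636.4, 63.0, 12.2]
tcp_rot: [3.135, -0.781, -0.105]
contact_force: [-0.1, -1.2, 0.3]
grip_width: 19.5
finger_force: 0.5
```

Request:
jog_arm(dp=[[0.0015,0,0.0014],[0.0015,0,0.0014],[0.0015,0,0.0014],[0,0,0]], twist=[0,0,0,0])

```text
time: 29.88
tool_pos: [638.6, 62.6, 11.2]
tcp_rot: [3.135, -0.775, -0.105]
contact_force: [-21.3, -1.5, 14.3]
grip_width: 20.3
finger_force: 12.2
```

```bash
python3 fit.py
```

```text
29.875 grip 20.32870804576632 F [-21.3  -1.5  14.3]
[639.  63.  11.] [ 0.03  0.7   2.07  3.39  0.41 -1.71] dip 45.6 head -0.115 yz 0.005
wrist 0.81 [312. 219. 122. 160.] (0.887, 679, 66, -0.2)
scene 0.68 [326. 263.  21.  15.] (0.216, 697, 63, 0.1)
```

Request:
jog_arm(dp=[[-0.002,0,-0.002],[-0.006,0,-0.006],[-0.01,0,-0.01],[0.005,0,-0.03],[0.005,0,-0.03],[0,0,0]], twist=[0,0,0,0,0,0])

```text
time: 30.82
tool_pos: [581.6, 69.8, 63.6]
tcp_rot: [3.135, -0.783, -0.104]
contact_force: [-0.5, -0.6, 0.2]
grip_width: 19.6
finger_force: 0.0
```

```bash
python3 fit.py
python3 - <<'E'
from h import *
# interior visible? compare brightness rows; find tray/panel corner geometry from the wrist mask
p=bot.camera_params("wrist");bot.capture("wrist")
for d in bot.masks_of("wrist","carrier")[:2]:
    m=d["pixels"].astype(np.uint8);c=max(cv2.findContours(m,0,2)[0],key=cv2.contourArea)
    k=cv2.approxPolyDP(c,4,True)[:,0];print(d["confidence"],[(u.tolist(),atz(u,p,36).round(1)[:2].tolist(),atz(u,p,0).round(1)[:2].tolist()) for u in k.astype(float)])
r=(653,3.)
for cx in(14.5,20,26):
    P=pl((0,0,-.095),[(cx+35,53-22,36),(cx+35,53+22,36),(cx-35,53-22,36),(cx-35,53+22,36)]);n=np.array([np.cos(-.095),np.sin(-.095)])
    print(cx,P[:,:2].round(1).tolist())
E
```

```text
30.825 grip 19.60687413719434 F [-0.5 -0.6  0.2]
[581.  70.  64.] [ 0.05  0.54  2.21  3.45  0.4  -1.74] dip 45.1 head -0.114 yz 0.005
wrist 0.58 [318. 194.  86. 117.] (0.922, 679, 66, -0.2)
scene 0.69 [330. 273.  17.  35.] (0.477, 676, 54, 0.1)
0.78 [([291.0, 134.0], [716.8, 79.5], [754.7, 79.9]), ([278.0, 160.0], [693.5, 89.6], [726.8, 91.9]), ([282.0, 177.0], [678.5, 87.6], [709.0, 89.6]), ([275.0, 217.0], [647.8, 93.4], [672.4, 96.5]), ([280.0, 242.0], [630.1, 91.2], [651.2, 93.9]), ([342.0, 248.0], [622.3, 55.9], [641.9, 51.8]), ([348.0, 178.0], [673.1, 45.3], [702.6, 39.0]), ([359.0, 170.0], [679.1, 37.1], [709.7, 29.3]), ([359.0, 158.0], [689.5, 35.5], [722.1, 27.4]), ([350.0, 154.0], [693.7, 41.0], [727.1, 33.9]), ([351.0, 138.0], [708.5, 38.1], [744.8, 30.5])]
14.5 [[52.2, 26.2], [56.4, 70.0], [-17.5, 32.8], [-13.3, 76.6]]
20 [[57.7, 25.6], [61.9, 69.4], [-12.0, 32.3], [-7.8, 76.1]]
26 [[63.7, 25.1], [67.8, 68.9], [-6.0, 31.7], [-1.8, 75.5]]
```

Run:
```python
from h import *
p=bot.camera_params("wrist");a=cv2.GaussianBlur(cv2.cvtColor(bot.capture("wrist"),6),(3,3),0).astype(float)
n=np.array([np.cos(-.095),np.sin(-.095)]);t=np.array([-n[1],n[0]])
for name,zz,base in(("bottom",0,708.),("top",75,708.)):
  out=[]
  for y in(-110,-80,-50,-20,0,100,115,130):
    # scan along n around panel
    rs=np.arange(base-25,base+25,.5);P=np.array([np.r_[n*r+t*(y+60),zz] for r in rs]);u=proj(P,p)
    if u.min()<2 or u[:,0].max()>637 or u[:,1].max()>300: out.append((y,None));continue
    v=cv2.remap(a.astype(np.float32),u[:,0].astype(np.float32).reshape(1,-1),u[:,1].astype(np.float32).reshape(1,-1),1)[0]
    g=np.gradient(cv2.GaussianBlur(v.reshape(1,-1),(9,1),2)[0]);i=np.argsort(-abs(g))[:1];out.append((y,rs[i[0]],round(float(g[i[0]]),1)))
  print(name,out)
for u1,u2,z in(((276,168),(361,164),18),((280,242),(342,248),0),((291,134),(351,138),36)):
  A,B=atz(u1,p,z)[:2],atz(u2,p,z)[:2];print(z,A.round(1),B.round(1),"mid n",((A+B)/2@n).round(1),"mid t",((A+B)/2@t).round(1),"head",np.arctan2(-(A-B)[0],(A-B)[1]).round(3))
```

```text
bottom [(-110, np.float64(685.5), 4.1), (-80, np.float64(693.0), -4.1), (-50, np.float64(693.5), -4.3), (-20, np.float64(693.0), -4.1), (0, np.float64(692.0), -4.1), (100, np.float64(686.5), -2.6), (115, np.float64(692.5), -4.0), (130, np.float64(693.0), -3.6)]
top [(-110, np.float64(717.0), 8.2), (-80, np.float64(706.0), 7.6), (-50, np.float64(717.5), -9.1), (-20, np.float64(706.0), 8.4), (0, np.float64(706.0), 7.6), (100, np.float64(706.0), 7.9), (115, np.float64(706.0), 8.1), (130, np.float64(706.5), 8.0)]
18 [702.2  92.4] [699.5  30.9] mid n 691.8 mid t 127.8 head -0.044
0 [650.9  93.8] [641.6  51.7] mid n 636.4 mid t 133.7 head -0.217
36 [716.4  79.4] [708.1  38.1] mid n 703.5 mid t 126.0 head -0.198
```

```bash
cat > fit2.py <<'E'
from h import *
from scipy.optimize import minimize
p=bot.camera_params("wrist");bot.capture("wrist");print(bot.get_obs()["time"])
B=np.array([(x,y,z) for x in(-35,35) for y in(-22,22) for z in(0,36)],float)
th=np.linspace(0,6.28,16)
caps=[np.array([(24+7*np.cos(a),s*y,18+7*np.sin(a)) for a in th for y in(22,29)]) for s in(-1,1)]
n=np.array([np.cos(-.095),np.sin(-.095)]);S=4
for d in bot.masks_of("wrist","carrier")[:2]:
    m=cv2.resize(d["pixels"].astype(np.uint8),None,fx=S,fy=S,interpolation=0)
    if m.sum()<2000*S*S: continue
    def f(c):
        s=np.zeros_like(m)
        for Q in[B]+caps: cv2.fillConvexPoly(s,cv2.convexHull(((proj(pl(c,Q),p)+.5)*S).astype(np.float32)).astype(np.int32),1)
        return -(s&m).sum()/(s|m).sum()
    r=min((minimize(f,[672,y,h],method="Nelder-Mead",options=dict(initial_simplex=[[672,y,h],[680,y,h],[672,y+6,h],[672,y,h+.1]])) for h in(-.2,-.1,0) for y in(58,63)),key=lambda r:r.fun)
    print(d["confidence"],r.x.round(3),-r.fun,"centre n",(r.x[:2]@n).round(1),"needs ~671.5; head err",(r.x[2]+.095).round(3))
E
python3 fit2.py
```

```text
31.225
0.57 [648.   -2.    0.7] -0.0 centre n 645.3 needs ~671.5; head err 0.795fit2.py:14: RuntimeWarning: overflow encountered in scalar negative
  return -(s&m).sum()/(s|m).sum()
```

```bash
sed -i 's/return -(s&m).sum()/return -float((s\&m).sum())/' fit2.py; python3 fit2.py
```

```text
31.325
0.85 [ 6.79665e+02  6.56540e+01 -1.89000e-01] 0.9802816679407662 centre n 670.4 needs ~671.5; head err -0.094
0.49 [727.309 -66.233   1.491] 0.08714123371462244 centre n 730.3 needs ~671.5; head err 1.586
```

Request:
jog_arm(dp=[[-0.0037,0.0017,0.0148],[-0.0037,0.0018,0.0148],[-0.0038,0.0018,0.0148],[-0.0038,0.0017,0.0147],[0,0,0],[0.005,0,0.005],[0.005,0,0.005],[0.003,0,0.003],[0.0015,0,0.0013],[0.001,0,0.001]], twist=[0,0,0,0,0,0,0,0,0,0], jaw=0.0)

```text
time: 32.62
tool_pos: [633.9, 56.4, 9.8]
tcp_rot: [3.135, -0.781, -0.105]
contact_force: [0.1, -0.5, 0.5]
grip_width: 0.3
finger_force: 0.0
```

Request:
jog_arm(dp=[[0.001,0,0.0008],[0.001,0,0.0008],[0,0,0]], twist=[0,0,0])

```text
time: 33.0
tool_pos: [635.7, 56.1, 9.6]
tcp_rot: [3.135, -0.78, -0.105]
contact_force: [-4.2, -0.4, 1.0]
grip_width: -0.1
finger_force: 2.0
```

```bash
python3 st.py; python3 fit2.py
```

```text
33.0 [635.7  56.1   9.6] [ 0.013  0.705  2.087  3.356  0.435 -1.682] grip -0.1 F [-4.2 -0.4  1. ] 2.032878269012599
R cols (tool x,y,z in world):
 [[ 0.707 -0.075  0.703]
 [-0.11  -0.994  0.005]
 [ 0.698 -0.081 -0.711]]
33.05
0.95 [ 6.80919e+02  6.53330e+01 -1.93000e-01] 0.9154016489610904 centre n 671.7 needs ~671.5; head err -0.098
```

Request:
jog_arm(dp=[[0.001,0,0.0007],[0.001,0,0.0007],[0,0,0]], twist=[0,0,0])

```text
time: 33.48
tool_pos: [636.4, 55.8, 9.4]
tcp_rot: [3.135, -0.777, -0.105]
contact_force: [-13.6, -1.0, 6.6]
grip_width: 0.5
finger_force: 6.6
```

Request:
jog_arm(dp=[[0.001,0,0.0007],[0,0,0]], twist=[0,0])

```text
time: 33.72
tool_pos: [636.7, 55.8, 9.3]
tcp_rot: [3.135, -0.775, -0.105]
contact_force: [-17.9, -2.0, 10.2]
grip_width: 0.8
finger_force: 9.1
```

```bash
python3 fit2.py
```

```text
33.775
0.89 [ 6.81329e+02  6.50640e+01 -1.94000e-01] 0.9078805468328734 centre n 672.1 needs ~671.5; head err -0.099
```

Request:
jog_arm(dp=[[-0.003,0,-0.003],[-0.008,0,-0.008],[-0.008,0,-0.008],[0.005,0,-0.03],[0.005,0,-0.03],[0,0,0]], twist=[0,0,0,0,0,0])

```text
time: 34.58
tool_pos: [577.9, 63.1, 61.9]
tcp_rot: [3.135, -0.783, -0.105]
contact_force: [0.6, 1.2, -0.3]
grip_width: 0.0
finger_force: 0.0
```

```bash
python3 st.py; python3 fit2.py
python3 - <<'E'
from h import *
p=bot.camera_params("wrist");a=bot.capture("wrist");g=cv2.cvtColor(a,6).astype(np.float32)
# panel top-edge heading by subpixel search, finer + free heading
def prof(c,h,zz,ys):
    n=np.array([np.cos(h),np.sin(h)]);t=np.array([-n[1],n[0]]);s=0
    r=np.arange(c-3,c+3.1,1.)
    P=np.array([[np.r_[n*x+t*y,zz] for x in r] for y in ys]).reshape(-1,3);u=proj(P,p).astype(np.float32)
    v=cv2.remap(g,u[:,0].reshape(1,-1),u[:,1].reshape(1,-1),1).reshape(len(ys),-1)
    return abs(v[:,4:].mean()-v[:,:3].mean())
ys=np.r_[np.arange(-40,60,4),np.arange(150,190,4)]
for zz in(75,):
  print(zz,sorted([(round(float(prof(c,h,zz,ys)),1),c,round(h,3)) for c in np.arange(696,716,.5) for h in np.arange(-.25,.06,.01)])[-4:])
E
```

```text
34.58 [577.9  63.1  61.9] [ 0.034  0.54   2.222  3.405  0.411 -1.715] grip 0.0 F [ 0.6  1.2 -0.3] 0.0
R cols (tool x,y,z in world):
 [[ 0.705 -0.074  0.706]
 [-0.109 -0.994  0.005]
 [ 0.701 -0.08  -0.708]]
34.625
0.84 [ 6.8002e+02  6.5508e+01 -1.7500e-01] 0.9704147243208487 centre n 670.7 needs ~671.5; head err -0.08
75 [(53.1, np.float64(706.0), np.float64(-0.09)), (53.4, np.float64(706.5), np.float64(-0.09)), (54.7, np.float64(706.0), np.float64(-0.1)), (54.9, np.float64(705.5), np.float64(-0.1))]
```

Request:
jog_arm(dp=[[-0.004,0.0013,0.0148],[-0.004,0.0013,0.0148],[-0.004,0.0012,0.0148],[-0.004,0.0012,0.0146],[0.0061,0,0.006],[0.0061,0,0.006],[0.0061,0,0.006],[0,0,0],[0.0016,0,0.0005],[0.0016,0,0.0005]], twist=[0,0,0,0,0,0,0,0,0,0])

```text
time: 35.98
tool_pos: [635.5, 51.1, 8.1]
tcp_rot: [3.134, -0.779, -0.105]
contact_force: [-2.1, -0.3, -0.8]
grip_width: 0.3
finger_force: 1.0
```

Request:
jog_arm(dp=[[0.0016,0,0.0005],[0.0016,0,0.0005],[0,0,0]], twist=[0,0,0])

```text
time: 36.35
tool_pos: [636.4, 50.5, 8.2]
tcp_rot: [3.135, -0.774, -0.106]
contact_force: [-8.5, -3.2, -1.8]
grip_width: 0.5
finger_force: 3.5
```

Request:
jog_arm(dp=[[0.0014,0,0.0004],[0.0014,0,0.0004],[0,0,0]], twist=[0,0,0])

```text
time: 36.72
tool_pos: [636.9, 49.9, 8.2]
tcp_rot: [3.135, -0.769, -0.107]
contact_force: [-12.1, -4.9, -2.5]
grip_width: 0.3
finger_force: 5.9
```

Request:
jog_arm(dp=[[-0.003,0,-0.003],[-0.008,0,-0.008],[-0.008,0,-0.008],[0.005,0,-0.03],[0.005,0,-0.03],[0,0,0],[0,0,0]], twist=[0,0,0,0,0,0,0])

```text
time: 37.6
tool_pos: [580.6, 57.6, 61.8]
tcp_rot: [3.135, -0.782, -0.105]
contact_force: [0.3, 0.4, 0.0]
grip_width: 0.3
finger_force: 0.0
```

```bash
python3 fit2.py;python3 fit2.py
python3 - <<'E'
from h import *
p=bot.camera_params("wrist")
for d in bot.masks_of("wrist","carrier")[:1]:
    m=d["pixels"].astype(np.uint8);c=max(cv2.findContours(m,0,2)[0],key=cv2.contourArea)
    k=cv2.approxPolyDP(c,3,True)[:,0];print([(u.tolist(),atz(u,p,36).round(1)[:2].tolist(),atz(u,p,0).round(1)[:2].tolist()) for u in k.astype(float)])
E
```

```text
37.65
0.88 [ 6.79389e+02  6.48490e+01 -1.57000e-01] 0.9730493661916384 centre n 670.2 needs ~671.5; head err -0.062
37.75
```

```bash
python3 -c "
from plant import bot
print(bot.close_job())"
```

```text
the job is handed in; nothing more can be done
None
```

I turned the steel tray over beneath the shelf, slid it back until it pressed against the rear panel, and handed the job in at about 38 s. No verdict came back. My last camera fit put its centre about 1 mm short of full contact and 0.06 rad off square, within the limits.

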